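# Lean the washed game boards to dry and start the drying timer

## Robot

A 6-joint arm with a two-finger parallel gripper is mounted at the origin on the work surface. World frame = base frame: x ahead of the robot, y to its left, z up, the work surface at z = 0. Lengths are in m, angles in rad, forces in N, time in s.
With the tool pointing down it reaches from about 0.35 to 0.775 m from the base axis. Payload 5.5 kg.
Tool frame: the origin (TCP) lies where the fingers leave the gripper's body, on its centre line; the fingertips stand 73 mm ahead of it and the grasp point (between the pads) lies 54 mm ahead of it (bot.grip_point_offset is the distance from the TCP to the grasp point, in m); z points along the fingers, y is the direction in which the jaws open and shut (so a half turn about z gives the same grasp; the last joint's range is limited). The gripper opens to 85 mm and grips with 20 to 120 N. Pads are 22 mm wide; open, the fingers measure 114 mm over their backs; the gripper's body (76 mm by 85 mm) begins 54 mm behind the grasp point. The pads swing forward as they close: fully open they stand 13 mm farther back than shut.
Start: joints at [0.997, 0.313, 0.046, 1.304, 0, 1.431], TCP at [0.242, 0.522, 0.304] pointing down, gripper open.
Joint ranges: [-2.76, 2.76], [-0.86, 1.69], [-1.03, 1.26], [-2.2, 2.34], [-1.47, 1.5], [-3.14, 3.14]. Speed limits (rad/s): [2.57, 2.57, 3.14, 3.14, 3.14, 3.14].

## Interface

Orientations are given as a unit quaternion [w, x, y, z].
In Python, from workcell import bot gives the robot as it stands. The module is installed in compiled form; this text tells all that it offers.
- The arm moves only by the tool jog_arm, never from a script. Its argument "moves" is a list of rows, each an object with "linear": the shift along the tool's x, y, z in cm, a list of three; "yaw": the turn about the tool's z in degrees; "gripper": the closure in counts, from 0 (fully open) to 255 (shut). A call has 1 to 8 rows; each row shifts and turns the pose as measured when the row begins, along the tool's axes as they then stand; what a row does not reach is not made up. A row lasts 1/10 s, in which the tool goes at most 50 mm and 8.59 degrees, less where a joint would pass 70% of its speed; a pose out of reach is approached as far as the arm can. A call with a gripper value outside its range is refused whole. The fingers move at their own pace and stop on an object; "force" is the grip in N (left out, the last holds). Time passes only in rows, so rows that do not move let the fingers close. It gives the time, the measured TCP pose, the force and the opening at its end, in the units of the state.
- bot.get_obs(): the state, without advancing time (a new reading comes with each control period).
- bot.capture(name): name is "scene" or "top"; returns the picture (480x640x3 uint8, red, green, blue); there is no depth.
- bot.camera_params(name): a dict with "fx", "fy", "cx", "cy" (pixels), "R" (3x3) and "t" (3): a world point X has camera coordinates R X + t. Camera axes: x right, y down, z forward; pixel columns grow to the right and rows downward; lengths in m; the calibration is good to about 2 mm. A picture is of the moment at which its call begins. camera_params takes no time and is no camera call.
- bot.sign_off(): hands the job in, once; it reports no verdict.
The state is a dict: "time": time; "qpos": joint angles; "joint_vel": joint speeds; "joint_efforts": joint torques, N m; "position": TCP position; "orientation": TCP orientation; "ft_force": force on the tool from outside, world axes, zero at the start; "moment": the same for the moment, N m; "gripper_width": finger opening in m.
Only numpy, scipy, OpenCV 4.12 (cv2) and the standard library are available. Lean on these libraries where they do the work, as an engineer would, in place of code of your own. Each camera call takes 0.05 s, during which the arm holds its last target. There are 200 camera calls.

## Task

Take every washed game board out of the rinse rack and lean it against the front of the low white wall, side by side, foot on the table and up against the wall-side edge of the wooden batten, back resting on the wall's top edge. When all of them lean there, set the free-standing timer to 30 minutes (a half turn of its knob from zero), pressing it down as you turn so that it stays upright on its mat and faces the way it did. Leave the jar, the bowl and the crate where they are.

Things in the scene. Friction and masses are not known exactly. Their poses are not given: they have to be found in the camera images.
- stand: Low white wall fixed to the table: 360 mm long, 95 high, 18 thick. Origin: on the table at the foot of the wall's front face, mid-length. x points out of that face (roughly away from the robot), y along the wall, z up; the wall lies at x -18 to 0 mm. A board with its foot on the batten and its back on the wall's top edge leans 0.39 rad, top towards -x, underside centre at x = 44 mm.
- batten (a point): Wooden foot batten in front of the wall, parallel to it and fixed: 360 mm long, 18 thick, 16 high; it spans x = 50 to 68 mm in the wall's frame, with 50 mm of bare table between it and the wall. The point: on the table, at the middle of the batten's edge that faces the wall; axes as the wall's.
- rack: Grey rinse rack, fixed to the table: base 100 x 200 mm (x, y), 6 thick, with three slots at y = -70, 0 and 70 mm that run along x, each between two ridges 80 mm long, 8 thick, tops 51 mm above the table, 15 mm apart. Origin: centre of its underside, z up. The boards stand upright in the slots, on the 6 mm base.
- timer: Free-standing white plastic timer, 0.2 to 0.45 kg, round: 84 mm across at its foot, 66 at its top, 72 high; origin: centre of its underside, z up. A black stroke on its side at -x is the zero mark. Its knob on top is stiff (0.11 N m) and stays where it is left; the light timer spins along unless pressed down by 8 to 15 N while the knob is turned.
- knob (a joint): Knob angle, rad, 0 to 6.0, growing clockwise seen from above; a full turn is 60 minutes, 30 minutes a half turn (3.14). At 0 the grip bar lies along the timer's x and its end with the black line points to -x, the zero mark; at 3.14 to +x. At q the bar is turned by -q about the timer's z. It starts between 0 and 0.8.
- knob_grip (a point): Point on the knob's axis 96 mm above the timer's foot, mid-height of its grip bar, which is 56 mm long, 16 wide, 30 high (top 111 mm above the timer's foot) and stands on a metal disc 66 mm across (disc top 81 mm above the timer's foot). Axes are those of the timer's body, not the knob's.
- mat: Black rubber mat, 170 x 170 x 3 mm, fixed to the table; origin: centre of its underside. At the start the timer stands on it and faces as it does (same x axis).
- board1: Plywood marble-game board, 12 mm thick (x), 90 mm wide (y), 170 mm high (z), both faces dimpled, both faces alike, 0.1 to 0.21 kg; may be absent. Origin: centre of its underside, z up the board. At the start it stands upright in one slot of the rack, its thickness across the slot (board x along the rack's y).
- board1_top (a point): Centre of board1's top edge, 170 mm from its origin.
- board2: Plywood marble-game board, 12 mm thick (x), 90 mm wide (y), 170 mm high (z), both faces dimpled, both faces alike, 0.1 to 0.21 kg; may be absent. Origin: centre of its underside, z up the board. At the start it stands upright in one slot of the rack, its thickness across the slot (board x along the rack's y).
- board2_top (a point): Centre of board2's top edge, 170 mm from its origin.
- board3: Plywood marble-game board, 12 mm thick (x), 90 mm wide (y), 170 mm high (z), both faces dimpled, both faces alike, 0.1 to 0.21 kg; may be absent. Origin: centre of its underside, z up the board. At the start it stands upright in one slot of the rack, its thickness across the slot (board x along the rack's y).
- board3_top (a point): Centre of board3's top edge, 170 mm from its origin.
- jar: Bystander: green ceramic jar with a stopper, 84 mm across, 120 mm high; origin: centre of its underside. Not to be moved.
- bowl: Bystander: steel bowl, 120 mm across, 50 mm high; origin: centre of its underside. Not to be moved.
- crate: Bystander: small open plywood crate, 120 x 160 x 80 mm; origin: centre of its underside. Not to be moved.
Not all that is in view belongs to the job. Leave any red look-alike of the timer alone.

How it is judged:
On the way, in this order (a step that is already met when the one before it is completed fails the run):
1. every board present leans against the wall, foot behind the batten, released (angle between board1's own z axis and vertical between 0.28 and 0.5 rad and x of board1 in the frame of stand between 0.032 and 0.052 m and z of each of board1, board2, board3 in the frame of stand below 0.012 m and y of board1 in the frame of stand between -0.15 and 0.15 m and x of each of board1_top, board2_top, board3_top in the frame of stand below 0 m and angle between the y axis of each of board1, board2, board3 and the y axis of stand, either way round below 0.15 rad and linear speed of each of board1, board2, board3 below 0.03 m/s and contact force between each of board1, board2, board3 and the fingers below 0.1 N and angle between board2's own z axis and vertical between 0.28 and 0.5 rad and x of board2 in the frame of stand between 0.032 and 0.052 m and y of board2 in the frame of stand between -0.15 and 0.15 m and angle between board3's own z axis and vertical between 0.28 and 0.5 rad and x of board3 in the frame of stand between 0.032 and 0.052 m and y of board3 in the frame of stand between -0.15 and 0.15 m), for 0.5 s.
2. then the timer is set to 30 minutes (value of joint knob between 2.94 and 3.34 rad), for 0.2 s.
At the end, for the whole second after the job is handed in: Every board rests released on the wall's top edge, 0.28 to 0.50 rad from upright, underside centre 32 to 52 mm from the wall face and within 150 mm of its middle, parallel within 0.15 rad; knob 2.94 to 3.34 rad; timer upright, within 90 mm of the mat centre and 0.35 rad of its facing (all of step 1 and all of step 2 and angle between timer's own z axis and vertical below 0.1 rad and angle between the x axis of timer and the x axis of mat, either way round below 0.35 rad and horizontal distance between timer and mat below 0.09 m and linear speed of timer below 0.03 m/s and contact force between timer and the fingers below 0.1 N); the robot touches nothing.
It fails at once if the jar is moved more than 30 mm (distance of jar from where it was at the start of the episode above 0.03 m).
It fails at once if the bowl is moved more than 30 mm (distance of bowl from where it was at the start of the episode above 0.03 m).
It fails at once if the crate is moved more than 30 mm (distance of crate from where it was at the start of the episode above 0.03 m).
It fails at once if the timer is knocked over (angle between timer's own z axis and vertical above 0.7 rad).
Of board1, board2, board3 only 2 to 3 are there at a start; the rules pass over those that are not, and their reading is None.
At some moment in a run one of timer may be knocked a few centimetres aside while the robot is not near it.
It also fails if it takes over 210 s, if anything falls off the work surface, if the arm or the gripper's body presses on something with over 40 N, if the wrist force passes 120 N, or if a joint passes its speed limit or range.

## Working session

There is one attempt and no reset: what is moved stays moved. The work goes in short steps, Python scripts to look and compute and a tool call to move; the robot and the scene stay as the last step left them, time stands still between calls to the robot, and variables do not carry over. Pictures are saved under pics/ and viewed, about 12 in all and at most 16, crops included, and the job is handed in when it is done.

Besides the shell and the picture viewer there is one more tool, called after "Request:" as name(argument=value, ...), one argument or row to a line, values as JSON. jog_arm: Moves the arm, as the interface text tells. Its arguments: {"type":"object","properties":{"moves":{"type":"array","items":{"type":"object","properties":{"linear":{"type":"array","items":{"type":"number"}},"yaw":{"type":"number"},"gripper":{"type":"number"}}}},"force":{"type":"number"}},"required":["moves"]}

```bash
mkdir -p pics; python3 - <<'E'
from workcell import bot
import cv2
for n in("scene","top"):
    cv2.imwrite(f"pics/{n}0.png",bot.capture(n)[:,:,::-1])
    print(n,bot.camera_params(n))
print(bot.get_obs())
E
```

```text
scene {'fx': 583.5491933326274, 'fy': 583.5491933326274, 'cx': 318.8010739297569, 'cy': 237.401937727827, 'R': array([[-0.65423609,  0.75628272,  0.00340462],
       [ 0.4398583 ,  0.38416174, -0.81175393],
       [-0.61522339, -0.52958116, -0.5839897 ]]), 't': array([ 0.45343403, -0.07581868,  1.88721219])}
top {'fx': 502.5922605711945, 'fy': 502.5922605711945, 'cx': 316.5391532076928, 'cy': 237.27510714901587, 'R': array([[ 0.16248243, -0.98670437,  0.00373492],
       [-0.96412849, -0.15956774, -0.21211883],
       [ 0.20989455,  0.03086464, -0.97723674]]), 't': array([-0.20778028,  0.55914403,  1.14318925])}
{'time': 0.1, 'qpos': array([9.97418267e-01, 3.13941051e-01, 4.51007300e-02, 1.30361370e+00,
       6.70627813e-06, 1.43119549e+00]), 'joint_vel': array([ 0.00047692, -0.0027116 ,  0.00404127, -0.00036631, -0.00041604,
       -0.00103121]), 'joint_efforts': array([ 3.29775045e-03, -4.81726491e+01,  2.99242347e+01,  1.27312727e-02,
       -6.72565534e-05, -1.91284983e-05]), 'position': array([0.24149597, 0.52145611, 0.30309232]), 'orientation': array([-2.92398958e-04,  2.15192105e-01,  9.76571386e-01, -7.75565796e-04]), 'ft_force': array([ 0.20267361, -0.22580281,  0.64525683]), 'moment': array([ 0.00321051, -0.01718425, -0.04723304]), 'gripper_width': 0.08520844495888015}
```

View pics/scene0.png

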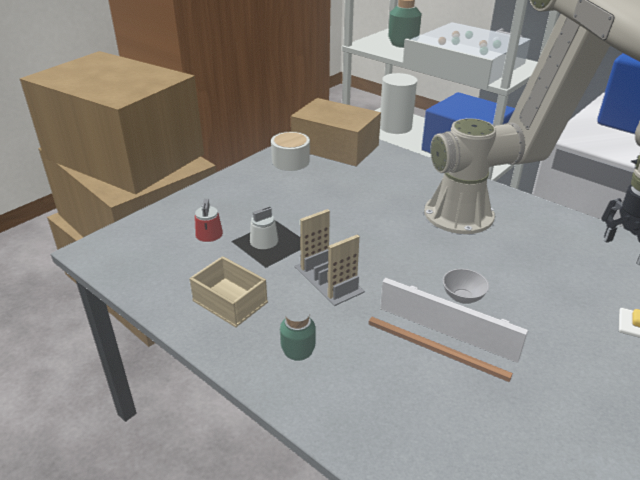

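View pics/top0.png

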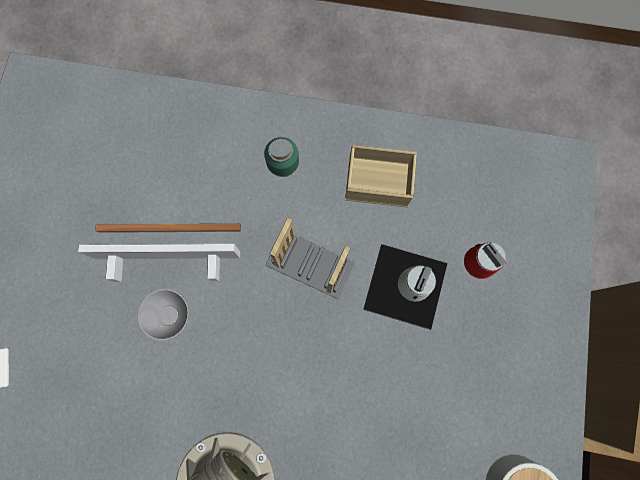

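Both views show the white wall at about (80–240, 250) in the top view, with the batten at (96–240, 228). Two boards stand in the rack's outer slots at (283, 240) and (340, 268), and the middle slot is empty. The white timer is on the black mat at (418, 283). The red look-alike at (486, 260) stays untouched, as do the jar (282, 157), bowl (163, 314) and crate (381, 176).

```bash
cat > h.py <<'E'
import numpy as np, cv2
from workcell import bot
P={n:bot.camera_params(n) for n in("scene","top")}
def ray(n,uv):
    p=P[n]; d=p["R"].T@np.array([(uv[0]-p["cx"])/p["fx"],(uv[1]-p["cy"])/p["fy"],1.0])
    return -p["R"].T@p["t"],d
def onz(n,uv,z):
    o,d=ray(n,uv); return o+d*(z-o[2])/d[2]
def proj(n,X):
    p=P[n]; c=p["R"]@np.asarray(X,float)+p["t"]; return np.array([p["fx"]*c[0]/c[2]+p["cx"],p["fy"]*c[1]/c[2]+p["cy"]])
def tri(a,b):
    (o1,d1),(o2,d2)=ray("top",a),ray("scene",b)
    s=np.linalg.lstsq(np.c_[d1,-d2],o2-o1,rcond=None)[0]
    A,B=o1+s[0]*d1,o2+s[1]*d2; return (A+B)/2,np.linalg.norm(A-B)
def blob(m,x0,y0,x1,y1):
    k=np.zeros(m.shape,np.uint8);k[y0:y1,x0:x1]=m[y0:y1,x0:x1]
    c=cv2.findContours(k,cv2.RETR_EXTERNAL,cv2.CHAIN_APPROX_NONE)[0]
    return sorted(c,key=cv2.contourArea)[::-1]
E
python3 - <<'E'
from h import *
im=cv2.imread("pics/top0.png");hsv=cv2.cvtColor(im,cv2.COLOR_BGR2HSV)
H,S,V=cv2.split(hsv)
f=lambda a:np.round(a,3).tolist()
br=((H<25)&(S>90)).astype(np.uint8)
c=blob(br,80,210,260,240)[0];q=cv2.boxPoints(cv2.minAreaRect(c));print("batten",[ (f(p),f(onz("top",p,.016)[:2])) for p in q])
w=((S<25)&(V>190)).astype(np.uint8)
c=blob(w,70,235,250,262)[0];q=cv2.approxPolyDP(c,2,True)[:,0];print("wall",[(f(p),f(onz("top",p,.095)[:2])) for p in q])
k=((V<60)).astype(np.uint8)
c=blob(k,350,230,460,340)[0];h=cv2.convexHull(c);q=cv2.approxPolyDP(h,4,True)[:,0];print("mat",[(f(p),f(onz("top",p,.003)[:2])) for p in q])
wd=((H>10)&(H<30)&(S>60)).astype(np.uint8)
for c in blob(wd,255,205,360,305)[:2]:
    q=cv2.approxPolyDP(cv2.convexHull(c),2,True)[:,0];print("board",[(f(p),f(onz("top",p,.176)[:2])) for p in q])
a=cv2.resize(im[205:335,255:455],None,fx=4,fy=4,interpolation=cv2.INTER_CUBIC);cv2.imwrite("pics/crop1.png",a)
E
```

```text
batten [([96.0, 224.0], [0.539, 0.436]), ([240.0, 224.0], [0.597, 0.082]), ([240.0, 231.0], [0.58, 0.078]), ([96.0, 231.0], [0.521, 0.431])]
wall [([235, 246], [0.527, 0.068]), ([79, 245], [0.47, 0.424]), ([78, 251], [0.456, 0.422]), ([233, 250], [0.517, 0.07])]
mat [([381, 245], [0.605, -0.275]), ([446, 263], [0.586, -0.44]), ([430, 328], [0.421, -0.419]), ([364, 309], [0.44, -0.255])]
board [([289, 218], [0.593, -0.051]), ([294, 235], [0.558, -0.069]), ([279, 267], [0.484, -0.049]), ([270, 252], [0.512, -0.024])]
board [([346, 246], [0.552, -0.183]), ([349, 249], [0.547, -0.191]), ([331, 291], [0.451, -0.167]), ([327, 291], [0.45, -0.158]), ([329, 280], [0.474, -0.159])]
```

View pics/crop1.png

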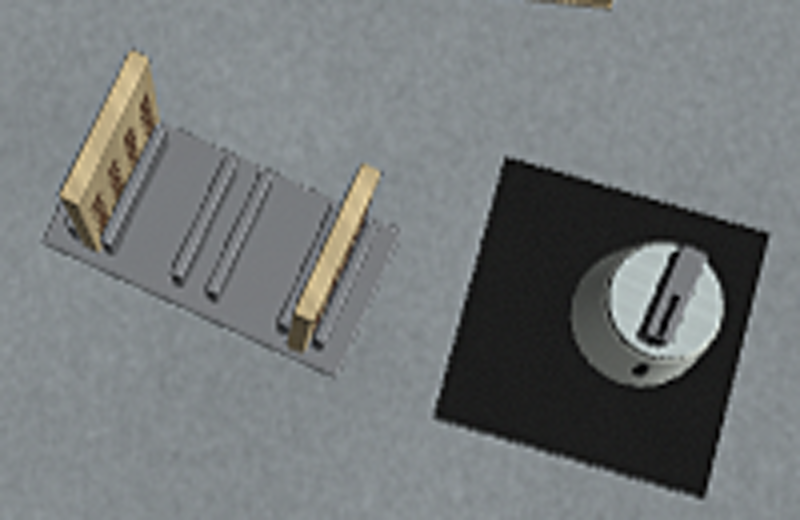

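The crop confirms boards in the two outer slots only. It also shows the white timer with its zero mark at crop (640, 370), and the knob's black line pointing towards that side. Next I work out the poses.

```bash
cat >> h.py <<'E'
def st():
    o=bot.get_obs(); w,x,y,z=o["orientation"]
    from scipy.spatial.transform import Rotation as Ro
    return o,Ro.from_quat([x,y,z,w]).as_matrix()
def plan(xyz,yaxis=None):
    """cm in tool axes AFTER yaw; yaw deg (mod 180 shortest) so that tool y // yaxis angle"""
    o,R=st(); yaw=0.
    if yaxis is not None:
        cur=np.arctan2(R[1,1],R[0,1]); d=(yaxis-cur+np.pi/2)%np.pi-np.pi/2; yaw=-np.degrees(d)
        c,s=np.cos(d),np.sin(d); R=np.array([[c,-s,0],[s,c,0],[0,0,1]])@R
    print("t %.2f q6 %.2f F %s w %.4f pos %s"%(o["time"],o["qpos"][5],np.round(o["ft_force"],1),o["gripper_width"],np.round(o["position"],4)))
    print("yaw %.1f then lin(cm) %s"%(yaw,np.round(R.T@(np.asarray(xyz)-o["position"])*100,2)))
E
python3 - <<'E'
from h import *
c=lambda u,v:(u/4+255-.4,v/4+205-.4)
f=lambda a:np.round(a,4).tolist()
q=[onz("top",c(*p),.006)[:2] for p in((43,243),(333,375),(398,228),(180,128))]
print("rack",[f(p) for p in q],f(np.mean(q,0)))
for a,b in((q[1],q[0]),(q[2],q[3])): d=b-a;print(np.hypot(*d),np.arctan2(d[1],d[0]))
for n,a,b in(("A",(142.5,53),(70,198)),("B",(372,168),(305,318))):
    a,b=onz("top",c(*a),.176)[:2],onz("top",c(*b),.176)[:2];d=a-b
    print(n,f((a+b)/2),np.hypot(*d),np.arctan2(d[1],d[0]))
    an=np.arctan2(d[1],d[0])
    plan([*(a+b)/2,.28],an+np.pi/2)
# scene check: project stand/batten model
E
```

```text
rack [[0.5064, 0.0012], [0.4551, -0.1883], [0.5515, -0.2142], [0.592, -0.0701]] [0.5262, -0.1178]
0.19634157242192488 1.3068014925296079
0.14967162739710446 1.296934730190039
A [0.5514, -0.0418] 0.08872528097136419 -0.27869695019014673
t 0.10 q6 1.43 F [ 0.2 -0.2  0.6] w 0.0852 pos [0.2415 0.5215 0.3031]
yaw -8.9 then lin(cm) [-45.29 -45.63   2.37]
B [0.5084, -0.1754] 0.08878758115415614 -0.26075078177587513
t 0.10 q6 1.43 F [ 0.2 -0.2  0.6] w 0.0852 pos [0.2415 0.5215 0.3031]
yaw -9.9 then lin(cm) [-43.76 -60.44   2.4 ]
```

Request:
jog_arm(
  moves=[
    {"linear": [0,0,0],"yaw": -8.5,"gripper": 0},
    {"linear": [-3.5,-3.5,0]},
    {"linear": [-3.5,-3.5,0]},
    {"linear": [-3.5,-3.5,0]},
    {"linear": [-3.5,-3.5,0]},
    {"linear": [-3.5,-3.5,0]},
    {"linear": [-3.5,-3.5,0]},
    {"linear": [-3.5,-3.5,0]},
  ],
  force=40,
)

```text
invalid input
```

Request:
jog_arm(
  moves=[
    {"linear": [-3.5,-3.5,0]},
    {"linear": [-3.5,-3.5,0]},
    {"linear": [-3.5,-3.5,0]},
    {"linear": [-3.5,-3.5,0]},
    {"linear": [-3.5,-3.5,0]},
    {"linear": [0,0,0]},
  ],
)

```text
invalid input
```

```bash
python3 - <<'E'
from h import *
plan([.5514,-.0418,.214],1.303)
E
```

```text
t 0.10 q6 1.43 F [ 0.2 -0.2  0.6] w 0.0852 pos [0.2415 0.5215 0.3031]
yaw -9.5 then lin(cm) [-44.79 -46.1    8.97]
```

Request:
jog_arm(
  moves=[
    {"linear": [0,0,0],"yaw": -8.5,"gripper": 0},
    {"linear": [-3.5,-3.5,0],"yaw": 0,"gripper": 0},
    {"linear": [-3.5,-3.5,0],"yaw": 0,"gripper": 0},
    {"linear": [-3.5,-3.5,0],"yaw": 0,"gripper": 0},
    {"linear": [-3.5,-3.5,0],"yaw": 0,"gripper": 0},
    {"linear": [-3.5,-3.5,0],"yaw": 0,"gripper": 0},
    {"linear": [-3.5,-3.5,0],"yaw": 0,"gripper": 0},
    {"linear": [-3.5,-3.5,0],"yaw": 0,"gripper": 0},
  ],
  force=40,
)

```text
time: 0.9
position: [0.4097, 0.217, 0.2988]
orientation: [-0.002, 0.132, 0.991, -0.002]
ft_force: [0.9, 0.8, -0.4]
gripper_width: 0.0853
```

```bash
python3 - <<'E'
from h import *
plan([.5514,-.0418,.3],1.303)
E
```

```text
t 0.90 q6 0.58 F [ 0.9  0.8 -0.4] w 0.0853 pos [0.4097 0.217  0.2988]
yaw 0.2 then lin(cm) [-20.51 -21.21  -0.08]
```

Request:
jog_arm(
  moves=[
    {"linear": [-3.4,-3.5,0],"yaw": 0,"gripper": 0},
    {"linear": [-3.4,-3.5,0],"yaw": 0,"gripper": 0},
    {"linear": [-3.4,-3.5,0],"yaw": 0,"gripper": 0},
    {"linear": [-3.4,-3.5,0],"yaw": 0,"gripper": 0},
    {"linear": [-3.4,-3.5,0],"yaw": 0,"gripper": 0},
    {"linear": [-3,-3,0],"yaw": 0,"gripper": 0},
    {"linear": [0,0,0],"yaw": 0,"gripper": 0},
  ],
)

```text
time: 1.6
position: [0.552, -0.047, 0.2964]
orientation: [-0.003, 0.136, 0.991, -0.003]
ft_force: [-0.1, 0.7, -0.4]
gripper_width: 0.0855
```

```bash
python3 - <<'E'
from h import *
plan([.5514,-.0418,.214],1.303)
E
```

```text
t 1.60 q6 0.04 F [-0.1  0.7 -0.4] w 0.0855 pos [ 0.552  -0.047   0.2964]
yaw -0.3 then lin(cm) [0.15 0.54 8.24]
```

Request:
jog_arm(
  moves=[
    {"linear": [0.1,0.5,2],"yaw": 0,"gripper": 0},
    {"linear": [0,0,3],"yaw": 0,"gripper": 0},
    {"linear": [0,0,3],"yaw": 0,"gripper": 0},
    {"linear": [0,0,0],"yaw": 0,"gripper": 0},
  ],
)

```text
time: 2.0
position: [0.5513, -0.0431, 0.2133]
orientation: [-0.004, 0.138, 0.99, -0.002]
ft_force: [0.0, 0.5, 0.1]
gripper_width: 0.0852
```

```bash
python3 - <<'E'
from h import *
plan([.5514,-.0418,.214],1.303)
im=bot.capture("scene")[:,:,::-1]
cv2.imwrite("pics/s1.png",cv2.resize(im[170:330,250:400],None,fx=3.5,fy=3.5))
E
```

```text
t 2.00 q6 0.06 F [0.  0.5 0.1] w 0.0852 pos [ 0.5513 -0.0431  0.2133]
yaw -0.5 then lin(cm) [ 0.02  0.13 -0.08]
```

View pics/s1.png

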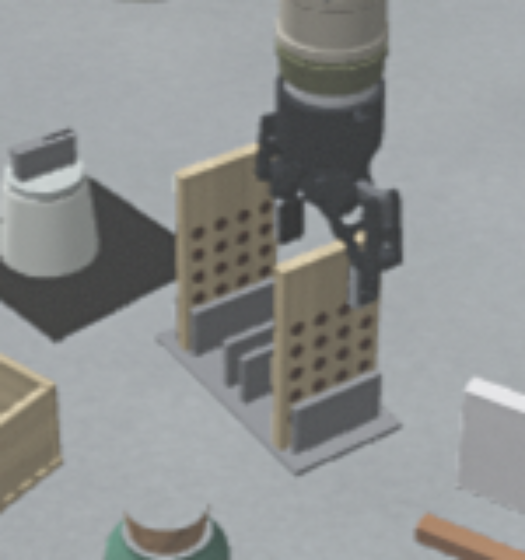

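The fingers straddle the near board. The front finger at crop (365, 290) is off board centre only by the parallax of the open jaw. Closing now.

Request:
jog_arm(
  moves=[
    {"linear": [0,0.1,0],"yaw": -0.5,"gripper": 255},
    {"linear": [0,0,0],"yaw": 0,"gripper": 255},
    {"linear": [0,0,0],"yaw": 0,"gripper": 255},
    {"linear": [0,0,0],"yaw": 0,"gripper": 255},
    {"linear": [0,0,0],"yaw": 0,"gripper": 255},
    {"linear": [0,0,0],"yaw": 0,"gripper": 255},
  ],
  force=50,
)

```text
time: 2.65
position: [0.5551, -0.0415, 0.2221]
orientation: [0.002, 0.132, 0.991, -0.003]
ft_force: [-0.8, -0.3, -1.5]
gripper_width: 0.0112
```

Request:
jog_arm(
  moves=[
    {"linear": [0,0,0],"yaw": 0,"gripper": 255},
    {"linear": [0,0,-2],"yaw": 0,"gripper": 255},
    {"linear": [0,0,-3],"yaw": 0,"gripper": 255},
    {"linear": [0,0,-4],"yaw": 0,"gripper": 255},
    {"linear": [0,0,-4],"yaw": 0,"gripper": 255},
    {"linear": [0,0,0],"yaw": 0,"gripper": 255},
  ],
)

```text
time: 3.25
position: [0.5526, -0.0406, 0.3531]
orientation: [-0.002, 0.132, 0.991, -0.002]
ft_force: [1.8, -0.4, -0.8]
gripper_width: 0.0111
```

```bash
python3 - <<'E'
from h import *
# target: stand origin (.500,.246) yaw .161 ; y=+.06, board centre x=.042
ph=.161;X=np.array([np.cos(ph),np.sin(ph)]);Y=np.array([-X[1],X[0]])
for y in(.06,-.06):
    t=np.array([.5,.246])+.042*X+y*Y;print(t);plan([*t,.345],ph)
im=bot.capture("scene")[:,:,::-1]
cv2.imwrite("pics/s2.png",cv2.resize(im[120:380,240:540],None,fx=2.3,fy=2.3))
E
```

```text
[0.53183851 0.31195687]
t 3.25 q6 0.05 F [ 1.8 -0.4 -0.8] w 0.0111 pos [ 0.5526 -0.0406  0.3531]
yaw 65.6 then lin(cm) [35.13  3.6   0.92]
[0.55107516 0.19350878]
t 3.25 q6 0.05 F [ 1.8 -0.4 -0.8] w 0.0111 pos [ 0.5526 -0.0406  0.3531]
yaw 65.6 then lin(cm) [23.13  3.6   0.88]
```

View pics/s2.png

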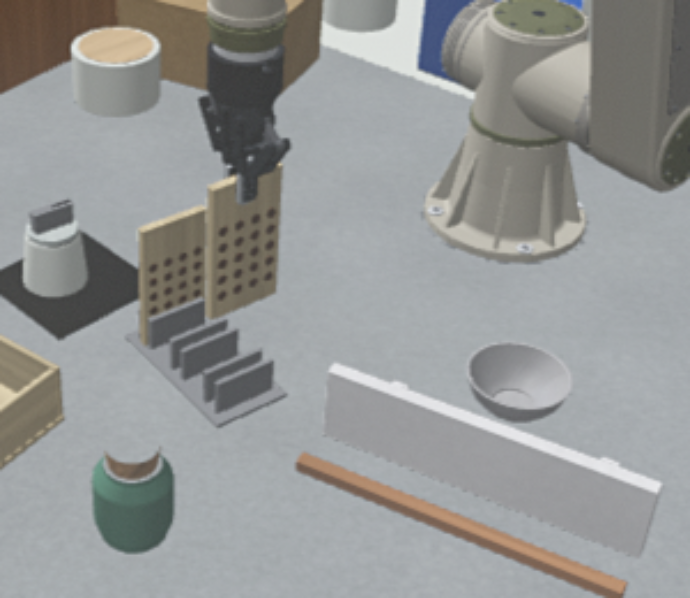

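The board is held centred and has cleared the rack. The second board is still standing in its slot. Now turning.

Request:
jog_arm(
  moves=[
    {"linear": [0,0,0],"yaw": 8.3,"gripper": 255},
    {"linear": [0,0,0],"yaw": 8.3,"gripper": 255},
    {"linear": [0,0,0],"yaw": 8.3,"gripper": 255},
    {"linear": [0,0,0],"yaw": 8.3,"gripper": 255},
    {"linear": [0,0,0],"yaw": 8.3,"gripper": 255},
    {"linear": [0,0,0],"yaw": 8.3,"gripper": 255},
    {"linear": [0,0,0],"yaw": 8.3,"gripper": 255},
    {"linear": [0,0,0],"yaw": 8.3,"gripper": 255},
  ],
)

```text
time: 4.1
position: [0.548, -0.0401, 0.3363]
orientation: [-0.011, 0.668, 0.744, -0.009]
ft_force: [-0.4, 0.8, -0.6]
gripper_width: 0.0111
```

```bash
python3 - <<'E'
from h import *
plan([.5318,.312,.345],.161)
E
```

```text
t 4.10 q6 1.25 F [-0.4  0.8 -0.6] w 0.0111 pos [ 0.548  -0.0401  0.3363]
yaw -3.1 then lin(cm) [35.02  4.02 -0.84]
```

Request:
jog_arm(
  moves=[
    {"linear": [0,0,0],"yaw": -3,"gripper": 255},
    {"linear": [4.5,0.5,-0.1],"yaw": 0,"gripper": 255},
    {"linear": [4.5,0.5,-0.1],"yaw": 0,"gripper": 255},
    {"linear": [4.5,0.5,-0.1],"yaw": 0,"gripper": 255},
    {"linear": [4.5,0.5,-0.1],"yaw": 0,"gripper": 255},
    {"linear": [4.5,0.5,-0.1],"yaw": 0,"gripper": 255},
    {"linear": [4.5,0.5,-0.1],"yaw": 0,"gripper": 255},
    {"linear": [4.5,0.5,-0.1],"yaw": 0,"gripper": 255},
  ],
)

```text
time: 4.9
position: [0.5319, 0.2799, 0.3272]
orientation: [-0.019, 0.655, 0.755, -0.018]
ft_force: [0.9, 0.1, -1.9]
gripper_width: 0.0112
```

```bash
python3 - <<'E'
from h import *
plan([.5318,.312,.345],.161)
print(np.round(st()[1][:,2],3))
E
```

```text
t 4.90 q6 1.77 F [ 0.9  0.1 -1.9] w 0.0112 pos [0.5319 0.2799 0.3272]
yaw -1.1 then lin(cm) [ 3.18  0.41 -1.79]
[-0.052 -0.002 -0.999]
```

```bash
cat >> h.py <<'E'
ph=.161;SX=np.array([np.cos(ph),np.sin(ph),0]);SY=np.array([-SX[1],SX[0],0]);SO=np.array([.5,.246,0])
def foot(L,sx,sy,z,yaw=True):
    "plan so the foot (L ahead of TCP) gets to stand coords"
    o,R=st(); p=o["position"]+L*R[:,2]-SO
    print("foot stand xyz",np.round([p@SX,p@SY,p[2]],4),"tool z",np.round(R[:,2],3))
    t=SO+sx*SX+sy*SY+np.array([0,0,z]); plan(t-L*R[:,2],ph if yaw else None)
E
python3 - <<'E'
from h import *
foot(.211,.041,.06,.03)
E
```

```text
foot stand xyz [0.026  0.0296 0.1165] tool z [-0.052 -0.002 -0.999]
t 4.90 q6 1.77 F [ 0.9  0.1 -1.9] w 0.0112 pos [0.5319 0.2799 0.3272]
yaw -1.1 then lin(cm) [2.99 1.95 8.57]
```

Request:
jog_arm(
  moves=[
    {"linear": [3.0,2.0,0],"yaw": -1,"gripper": 255},
    {"linear": [0,0,0],"yaw": 0,"gripper": 255},
  ],
)

```text
time: 5.1
position: [0.5453, 0.3189, 0.3213]
orientation: [-0.021, 0.645, 0.763, -0.02]
ft_force: [-0.8, -0.4, -1.6]
gripper_width: 0.011
```

```bash
python3 - <<'E'
from h import *
foot(.211,.041,.06,.02)
E
```

```text
foot stand xyz [0.0442 0.066  0.1106] tool z [-0.058 -0.003 -0.998]
t 5.10 q6 1.80 F [-0.8 -0.4 -1.6] w 0.0110 pos [0.5453 0.3189 0.3213]
yaw 0.3 then lin(cm) [-0.65  0.21  9.06]
```

Request:
jog_arm(
  moves=[
    {"linear": [-0.3,0.1,3],"yaw": 0,"gripper": 255},
    {"linear": [-0.3,0.1,3],"yaw": 0,"gripper": 255},
    {"linear": [0,0,2],"yaw": 0,"gripper": 255},
  ],
)

```text
time: 5.4
position: [0.5431, 0.3136, 0.2367]
orientation: [-0.021, 0.644, 0.764, -0.021]
ft_force: [0.1, -1.2, -1.9]
gripper_width: 0.011
```

```bash
python3 - <<'E'
from h import *
foot(.211,.041,.06,.0)
im=bot.capture("scene")[:,:,::-1]
cv2.imwrite("pics/s3.png",cv2.resize(im[200:400,350:550],None,fx=3,fy=3))
E
```

```text
foot stand xyz [0.041  0.0608 0.0261] tool z [-0.059 -0.005 -0.998]
t 5.40 q6 1.79 F [ 0.1 -1.2 -1.9] w 0.0110 pos [0.5431 0.3136 0.2367]
yaw 0.5 then lin(cm) [-0.1   0.15  2.6 ]
```

View pics/s3.png

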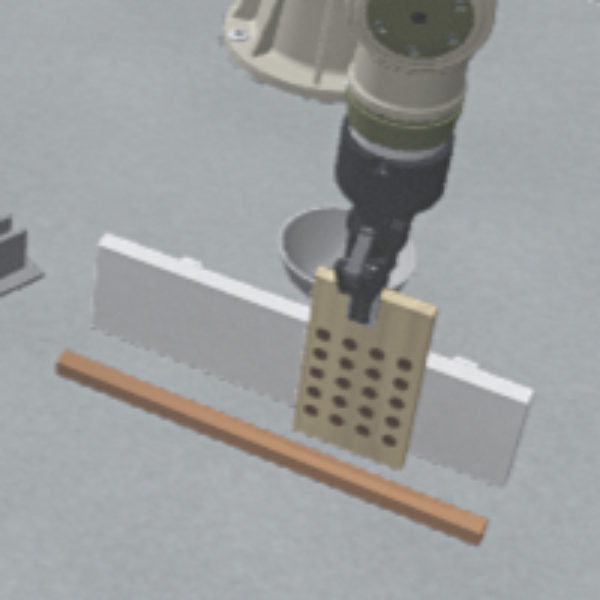

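The board hangs between the wall and the batten, parallel to both, with its lower front edge at crop (293, 432)–(405, 468). Lowering.

Request:
jog_arm(
  moves=[
    {"linear": [0,0.1,1.8],"yaw": 0,"gripper": 255},
    {"linear": [0,0,0.4],"yaw": 0,"gripper": 255},
  ],
)

```text
time: 5.65
position: [0.5418, 0.3125, 0.2135]
orientation: [-0.022, 0.645, 0.764, -0.021]
ft_force: [-3.2, 2.2, 26.2]
gripper_width: 0.0112
```

```bash
python3 - <<'E'
from h import *
for u,v in((293,432),(405,468)):
    for z in(.02,.026):
        p=onz("scene",(350+u/3,200+v/3),z)-SO;print(z,np.round([p@SX,p@SY],4))
foot(.211,.041,.06,.0)
E
```

```text
0.02 [0.0493 0.0247]
0.026 [0.0552 0.0262]
0.02 [0.0395 0.1131]
0.026 [0.0454 0.1141]
foot stand xyz [0.0392 0.0602 0.0028] tool z [-0.06  -0.004 -0.998]
t 5.65 q6 1.79 F [-3.2  2.2 26.2] w 0.0112 pos [0.5418 0.3125 0.2135]
yaw 0.4 then lin(cm) [-0.02  0.2   0.27]
```

Request:
jog_arm(
  moves=[
    {"linear": [0,0,-0.2],"yaw": 0,"gripper": 255},
    {"linear": [0,0,0],"yaw": 0,"gripper": 120},
    {"linear": [0,-0.5,0],"yaw": 0,"gripper": 120},
    {"linear": [0,-1,-0.2],"yaw": 0,"gripper": 120},
    {"linear": [0,-1,-0.2],"yaw": 0,"gripper": 120},
    {"linear": [0,-1,-0.2],"yaw": 0,"gripper": 120},
  ],
)

```text
time: 6.25
position: [0.5052, 0.3036, 0.2238]
orientation: [-0.022, 0.646, 0.762, -0.022]
ft_force: [-0.7, 0.3, 0.2]
gripper_width: 0.0452
```

```bash
python3 - <<'E'
from h import *
foot(.06,-.02,.06,.155)
im=bot.capture("scene")[:,:,::-1]
cv2.imwrite("pics/s4.png",cv2.resize(im[200:400,350:550],None,fx=3,fy=3))
E
```

```text
foot stand xyz [0.0106 0.0563 0.1639] tool z [-0.063 -0.005 -0.998]
t 6.25 q6 1.80 F [-0.7  0.3  0.2] w 0.0452 pos [0.5052 0.3036 0.2238]
yaw 0.2 then lin(cm) [ 0.36 -3.    1.08]
```

View pics/s4.png

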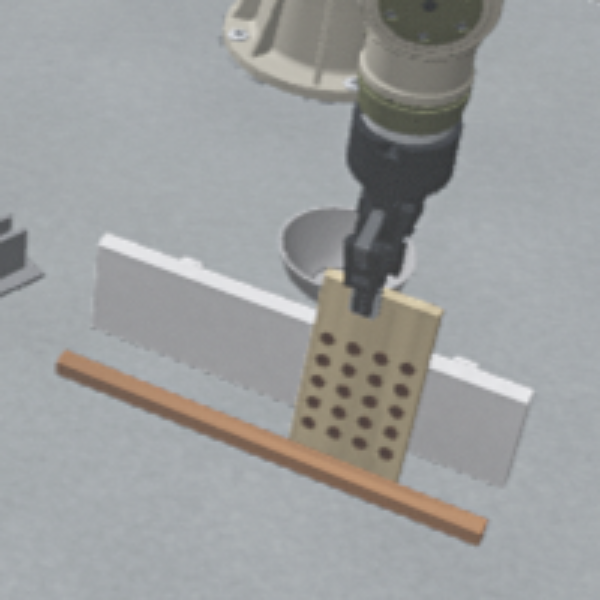

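The foot is down behind the batten and the board is tilting with the finger. Continuing.

Request:
jog_arm(
  moves=[
    {"linear": [0,-1,0.2],"yaw": 0,"gripper": 120},
    {"linear": [0,-1,0.3],"yaw": 0,"gripper": 120},
    {"linear": [0,-1,0],"yaw": 0,"gripper": 120},
    {"linear": [0,0,0],"yaw": 0,"gripper": 120},
  ],
)

```text
time: 6.7
position: [0.4704, 0.2983, 0.2225]
orientation: [-0.022, 0.646, 0.763, -0.022]
ft_force: [-0.6, 0.2, 1.1]
gripper_width: 0.045
```

```bash
python3 - <<'E'
from h import *
foot(.06,-.02,.06,.155)
im=bot.capture("scene")[:,:,::-1]
cv2.imwrite("pics/s5.png",cv2.resize(im[200:400,350:550],None,fx=3,fy=3))
E
```

```text
foot stand xyz [-0.0246  0.0567  0.1626] tool z [-0.063 -0.005 -0.998]
t 6.70 q6 1.82 F [-0.6  0.2  1.1] w 0.0450 pos [0.4704 0.2983 0.2225]
yaw 0.3 then lin(cm) [0.33 0.51 0.73]
```

View pics/s5.png

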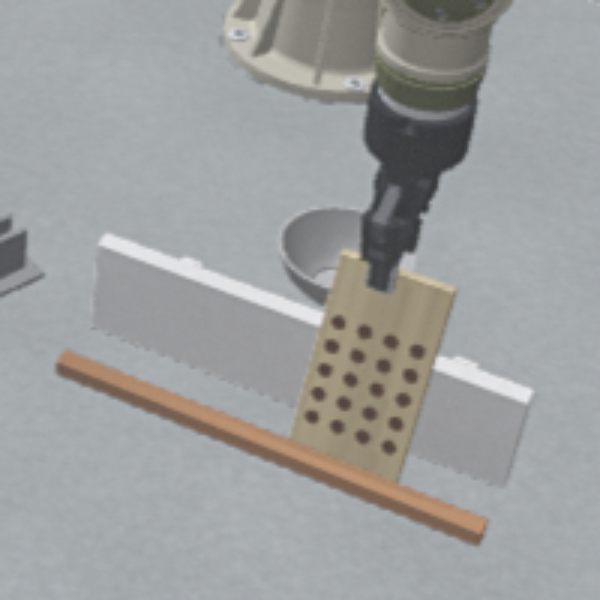

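The board leans on the wall's top edge. Lifting off.

Request:
jog_arm(
  moves=[
    {"linear": [0,0,-2],"yaw": 0,"gripper": 120},
    {"linear": [0,0,-3],"yaw": 0,"gripper": 120},
    {"linear": [0,0,-4],"yaw": 0,"gripper": 0},
    {"linear": [0,0,0],"yaw": 0,"gripper": 0},
  ],
)

```text
time: 7.15
position: [0.4774, 0.299, 0.3146]
orientation: [-0.022, 0.646, 0.763, -0.022]
ft_force: [0.4, 0.7, -0.0]
gripper_width: 0.0724
```

```bash
python3 - <<'E'
from h import *
print(np.round(st()[1][:,2],3))
plan([.5084,-.1754,.31],1.303)
cv2.imwrite("pics/s6.png",bot.capture("scene")[:,:,::-1])
E
```

```text
[-0.063 -0.005 -0.998]
t 7.15 q6 1.81 F [ 0.4  0.7 -0. ] w 0.0724 pos [0.4774 0.299  0.3146]
yaw -65.1 then lin(cm) [-15.56 -44.81   3.2 ]
```

Request:
jog_arm(
  moves=[
    {"linear": [0,0,0],"yaw": -8.4,"gripper": 0},
    {"linear": [0,0,0],"yaw": -8.4,"gripper": 0},
    {"linear": [0,0,0],"yaw": -8.4,"gripper": 0},
    {"linear": [0,0,0],"yaw": -8.4,"gripper": 0},
    {"linear": [0,0,0],"yaw": -8.4,"gripper": 0},
    {"linear": [0,0,0],"yaw": -8.4,"gripper": 0},
    {"linear": [0,0,0],"yaw": -8.4,"gripper": 0},
    {"linear": [0,0,0],"yaw": -8.4,"gripper": 0},
  ],
)

```text
time: 8.0
position: [0.4772, 0.298, 0.3037]
orientation: [-0.036, 0.101, 0.994, -0.009]
ft_force: [0.6, 0.1, -0.8]
gripper_width: 0.0855
```

```bash
python3 - <<'E'
from h import *
print(np.round(st()[1][:,2],3))
plan([.5084,-.1754,.31],1.303)
E
```

```text
[-0.073 -0.01  -0.997]
t 8.00 q6 0.61 F [ 0.6  0.1 -0.8] w 0.0855 pos [0.4772 0.298  0.3037]
yaw 3.8 then lin(cm) [-15.53 -44.83  -0.6 ]
```

Request:
jog_arm(
  moves=[
    {"linear": [-1.6,-4.6,-0.2],"yaw": 3.5,"gripper": 0},
    {"linear": [-1.6,-4.6,-0.2],"yaw": 0,"gripper": 0},
    {"linear": [-1.6,-4.6,-0.2],"yaw": 0,"gripper": 0},
    {"linear": [-1.6,-4.6,-0.2],"yaw": 0,"gripper": 0},
    {"linear": [-1.6,-4.6,-0.2],"yaw": 0,"gripper": 0},
    {"linear": [-1.6,-4.6,-0.2],"yaw": 0,"gripper": 0},
    {"linear": [-1.6,-4.6,-0.2],"yaw": 0,"gripper": 0},
    {"linear": [-1.6,-4.6,-0.2],"yaw": 0,"gripper": 0},
  ],
)

```text
time: 8.8
position: [0.5114, -0.0954, 0.3115]
orientation: [-0.04, 0.124, 0.991, -0.01]
ft_force: [0.2, -0.1, -0.2]
gripper_width: 0.0859
```

```bash
python3 - <<'E'
from h import *
print(np.round(st()[1][:,2],3))
plan([.5084,-.1754,.31],1.303)
E
```

```text
[-0.082 -0.01  -0.997]
t 8.80 q6 -0.07 F [ 0.2 -0.1 -0.2] w 0.0859 pos [ 0.5114 -0.0954  0.3115]
yaw 1.2 then lin(cm) [-1.86 -7.79  0.24]
```

View pics/s6.png

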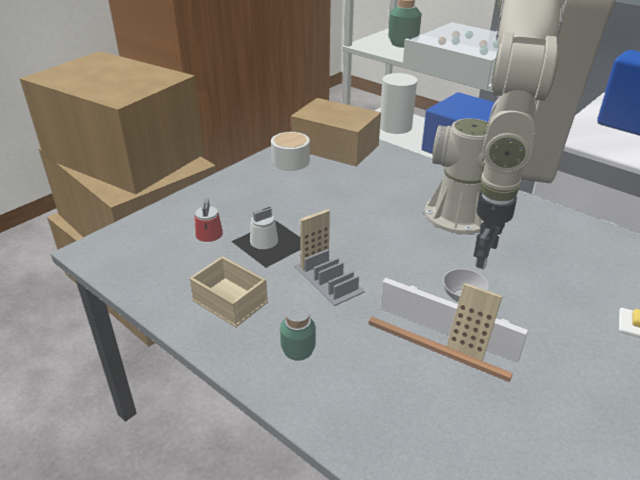

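Board A leans correctly at (475, 325). The tool has picked up about 0.08 rad of pitch drift that no jog command addresses directly. Before the next grasp I'll test whether working at the reach limit undoes it, in free space.

Request:
jog_arm(
  moves=[
    {"linear": [-4.7,1.2,0.3],"yaw": 0,"gripper": 0},
    {"linear": [-4.7,1.2,0.3],"yaw": 0,"gripper": 0},
    {"linear": [-4.7,1.2,0.3],"yaw": 0,"gripper": 0},
    {"linear": [-4.7,1.2,0.3],"yaw": 0,"gripper": 0},
    {"linear": [-4.7,1.2,0.3],"yaw": 0,"gripper": 0},
  ],
)

```text
time: 9.3
position: [0.7511, -0.1113, 0.2729]
orientation: [-0.041, 0.134, 0.99, -0.011]
ft_force: [1.9, 0.1, -0.2]
gripper_width: 0.0855
```

```bash
python3 - <<'E'
from h import *
o,R=st();print(np.round(R[:,2],3),np.round(o["position"],3),np.round(o["qpos"],2))
E
```

```text
[-0.084 -0.011 -0.996] [ 0.751 -0.111  0.273] [-0.24  0.81  0.79  1.63 -0.03  0.03]
```

Request:
jog_arm(
  moves=[
    {"linear": [-4.8,1.2,-0.5],"yaw": 0,"gripper": 0},
    {"linear": [-4.8,1.2,-0.5],"yaw": 0,"gripper": 0},
    {"linear": [-4.8,1.2,-0.5],"yaw": 0,"gripper": 0},
  ],
)

```text
time: 9.6
position: [0.8265, -0.1101, 0.2468]
orientation: [-0.023, 0.134, 0.991, -0.011]
ft_force: [-1.5, -0.6, 0.7]
gripper_width: 0.0854
```

```bash
python3 - <<'E'
from h import *
o,R=st();print(np.round(R[:,2],3),np.round(o["position"],3),np.round(o["qpos"],2))
E
```

```text
[-0.048 -0.016 -0.999] [ 0.826 -0.11   0.247] [-0.22  1.07  1.26  1.81 -0.03  0.05]
```

```bash
python3 - <<'E'
from h import *
o,R=st();print(o["qpos"],o["joint_vel"])
E
```

```text
[-0.22140004  1.07184185  1.26494937  1.80747116 -0.02613086  0.04784579] [ 7.62685709e-02  2.67701953e-01 -1.71567750e-04 -3.40164625e-01
  2.40954334e-02  6.83271853e-02]
```

The trick works, bringing tilt from 0.084 down to 0.05. It puts joint 3 at its range edge, though, so I'm stopping there and going back to board B.

Request:
jog_arm(
  moves=[
    {"linear": [2,-0.5,-4.5],"yaw": 0,"gripper": 0},
    {"linear": [4.5,-1.2,-1],"yaw": 0,"gripper": 0},
    {"linear": [4.5,-1.2,-1],"yaw": 0,"gripper": 0},
    {"linear": [4.5,-1.2,0],"yaw": 0,"gripper": 0},
    {"linear": [4.5,-1.2,0],"yaw": 0,"gripper": 0},
  ],
)

```text
time: 10.1
position: [0.6634, -0.1092, 0.2915]
orientation: [-0.033, 0.133, 0.991, -0.01]
ft_force: [0.7, -1.4, 1.2]
gripper_width: 0.0851
```

```bash
python3 - <<'E'
from h import *
o,R=st();print(np.round(R[:,2],3))
plan(np.array([.5084,-.1754,.31])-.054*(R[:,2]+[0,0,1]),1.303)
E
```

```text
[-0.068 -0.011 -0.998]
t 10.10 q6 -0.01 F [ 0.7 -1.4  1.2] w 0.0851 pos [ 0.6634 -0.1092  0.2915]
yaw 0.1 then lin(cm) [ 12.93 -10.37  -0.73]
```

Request:
jog_arm(
  moves=[
    {"linear": [3.2,-2.6,-0.3],"yaw": 0,"gripper": 0},
    {"linear": [3.2,-2.6,-0.3],"yaw": 0,"gripper": 0},
    {"linear": [3.2,-2.6,-0.3],"yaw": 0,"gripper": 0},
    {"linear": [3.2,-2.6,-0.3],"yaw": 0,"gripper": 0},
    {"linear": [0,0,0],"yaw": 0,"gripper": 0},
  ],
)

```text
time: 10.6
position: [0.5009, -0.1752, 0.3099]
orientation: [-0.038, 0.132, 0.99, -0.009]
ft_force: [-0.2, 0.6, -0.4]
gripper_width: 0.0857
```

```bash
python3 - <<'E'
from h import *
o,R=st();print(np.round(R[:,2],3))
plan(np.array([.5084,-.1754,.21])-.054*(R[:,2]+[0,0,1]),1.303)
E
```

```text
[-0.077 -0.009 -0.997]
t 10.60 q6 -0.20 F [-0.2  0.6 -0.4] w 0.0857 pos [ 0.5009 -0.1752  0.3099]
yaw 0.2 then lin(cm) [-1.83  0.62  9.88]
```

Request:
jog_arm(
  moves=[
    {"linear": [-0.9,0.3,3],"yaw": 0,"gripper": 0},
    {"linear": [-0.5,0.2,3.3],"yaw": 0,"gripper": 0},
    {"linear": [-0.4,0.1,3],"yaw": 0,"gripper": 0},
    {"linear": [0,0,0],"yaw": 0,"gripper": 0},
  ],
)

```text
time: 11.0
position: [0.5134, -0.1762, 0.2118]
orientation: [-0.036, 0.134, 0.99, -0.009]
ft_force: [0.5, -0.9, 0.1]
gripper_width: 0.0853
```

```bash
python3 - <<'E'
from h import *
o,R=st();print(np.round(R[:,2],3))
plan(np.array([.5084,-.1754,.21])-.054*(R[:,2]+[0,0,1]),1.303)
im=bot.capture("scene")[:,:,::-1]
cv2.imwrite("pics/s7.png",cv2.resize(im[170:330,250:400],None,fx=3.5,fy=3.5))
E
```

```text
[-0.074 -0.009 -0.997]
t 11.00 q6 -0.19 F [ 0.5 -0.9  0.1] w 0.0853 pos [ 0.5134 -0.1762  0.2118]
yaw 0.0 then lin(cm) [0.12 0.1  0.2 ]
```

View pics/s7.png

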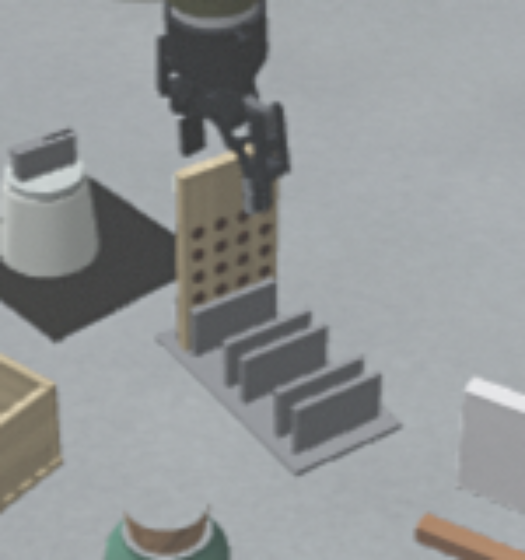

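The fingers straddle board B, with the front finger at crop (260, 180). Closing and lifting.

Request:
jog_arm(
  moves=[
    {"linear": [0,0.1,0.2],"yaw": 0,"gripper": 255},
    {"linear": [0,0,0],"yaw": 0,"gripper": 255},
    {"linear": [0,0,0],"yaw": 0,"gripper": 255},
    {"linear": [0,0,0],"yaw": 0,"gripper": 255},
    {"linear": [0,0,0],"yaw": 0,"gripper": 255},
    {"linear": [0,0,0],"yaw": 0,"gripper": 255},
  ],
  force=50,
)

```text
time: 11.65
position: [0.5175, -0.1751, 0.2167]
orientation: [-0.031, 0.133, 0.991, -0.009]
ft_force: [0.9, 3.0, -3.8]
gripper_width: 0.0113
```

Request:
jog_arm(
  moves=[
    {"linear": [0,0,-2],"yaw": 0,"gripper": 255},
    {"linear": [0,0,-4.5],"yaw": 0,"gripper": 255},
    {"linear": [0,0,-4.5],"yaw": 0,"gripper": 255},
    {"linear": [0,0,-4.5],"yaw": 0,"gripper": 255},
    {"linear": [0,0,0],"yaw": 8.4,"gripper": 255},
    {"linear": [0,0,0],"yaw": 8.4,"gripper": 255},
    {"linear": [0,0,0],"yaw": 8.4,"gripper": 255},
    {"linear": [0,0,0],"yaw": 8.4,"gripper": 255},
  ],
)

```text
time: 12.45
position: [0.5261, -0.1744, 0.3774]
orientation: [-0.027, 0.421, 0.906, -0.021]
ft_force: [-0.4, -0.9, -1.6]
gripper_width: 0.0115
```

```bash
python3 - <<'E'
from h import *
foot(.212,.041,-.06,.12)
E
```

```text
foot stand xyz [-0.0562 -0.42    0.1659] tool z [-0.067 -0.015 -0.998]
t 12.45 q6 0.42 F [-0.4 -0.9 -1.6] w 0.0115 pos [ 0.5261 -0.1744  0.3774]
yaw 31.0 then lin(cm) [35.86  9.99  5.14]
```

Request:
jog_arm(
  moves=[
    {"linear": [0,0,0],"yaw": 8.2,"gripper": 255},
    {"linear": [0,0,0],"yaw": 8.2,"gripper": 255},
    {"linear": [0,0,0],"yaw": 8.2,"gripper": 255},
    {"linear": [0,0,0],"yaw": 8.2,"gripper": 255},
    {"linear": [4.5,1.2,-0.2],"yaw": 0,"gripper": 255},
    {"linear": [4.5,1.2,-0.2],"yaw": 0,"gripper": 255},
    {"linear": [4.5,1.2,-0.2],"yaw": 0,"gripper": 255},
    {"linear": [4.5,1.2,-0.2],"yaw": 0,"gripper": 255},
  ],
)

```text
time: 13.25
position: [0.5565, 0.0058, 0.3787]
orientation: [-0.018, 0.676, 0.736, -0.032]
ft_force: [0.8, -1.0, -1.5]
gripper_width: 0.0116
```

```bash
python3 - <<'E'
from h import *
foot(.211,.041,-.06,.12)
E
```

```text
foot stand xyz [ 0.0019 -0.2486  0.1682] tool z [-0.07  -0.023 -0.997]
t 13.25 q6 1.37 F [ 0.8 -1.  -1.5] w 0.0116 pos [0.5565 0.0058 0.3787]
yaw -4.3 then lin(cm) [18.94  4.25  4.21]
```

Request:
jog_arm(
  moves=[
    {"linear": [4.5,1.2,0.3],"yaw": -4,"gripper": 255},
    {"linear": [4.5,1.1,0.3],"yaw": 0,"gripper": 255},
    {"linear": [4.5,1.1,0.3],"yaw": 0,"gripper": 255},
    {"linear": [2,0.5,0.5],"yaw": 0,"gripper": 255},
  ],
)

```text
time: 13.65
position: [0.5735, 0.1721, 0.3596]
orientation: [-0.017, 0.648, 0.761, -0.032]
ft_force: [1.1, -0.7, -1.9]
gripper_width: 0.0115
```

```bash
cat >> h.py <<'E'
from scipy.spatial.transform import Rotation as Ro
def foot2(qg,L,sx,sy,z):
    o,R=st(); Rg=Ro.from_quat([*qg[1:],qg[0]]).as_matrix()
    bd=R@Rg.T@np.array([0,0,-1.]); off=.054*R[:,2]+(L-.054)*bd; p=o["position"]+off-SO
    print("foot stand",np.round([p@SX,p@SY,p[2]],4),"board down in stand",np.round([bd@SX,bd@SY,bd[2]],3),"tool z",np.round(R[:,2],3))
    plan(SO+sx*SX+sy*SY+np.array([0,0,z])-off,ph)
E
python3 - <<'E'
from h import *
foot2([-0.031,.133,.991,-.009],.211,.041,-.06,.11)
im=bot.capture("scene")[:,:,::-1]
cv2.imwrite("pics/s8.png",cv2.resize(im[140:400,300:560],None,fx=2.3,fy=2.3))
E
```

```text
foot stand [ 0.05   -0.0972  0.1493] board down in stand [-0.044 -0.074 -0.996] tool z [-0.067 -0.026 -0.997]
t 13.65 q6 1.57 F [ 1.1 -0.7 -1.9] w 0.0115 pos [0.5735 0.1721 0.3596]
yaw -0.1 then lin(cm) [ 3.78 -0.62  3.93]
```

View pics/s8.png

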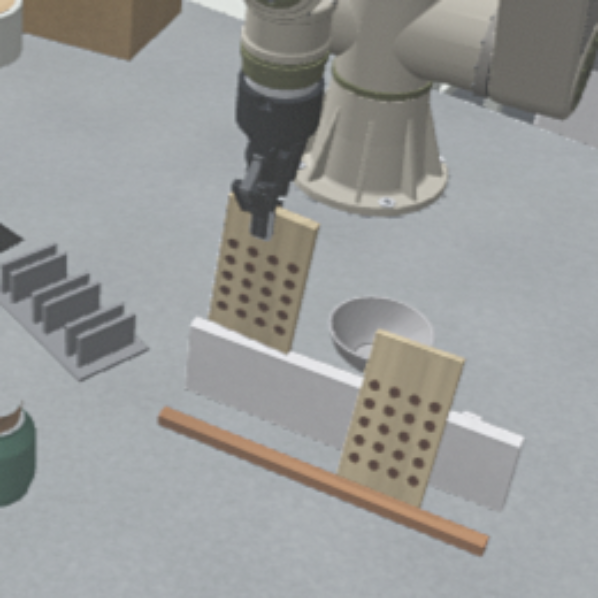

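Board A still leans cleanly at crop (405, 420). Board B hangs slightly skewed above the left half of the wall. Positioning and lowering it.

Request:
jog_arm(
  moves=[
    {"linear": [3.2,-0.6,0.5],"yaw": 0,"gripper": 255},
    {"linear": [0,0,0],"yaw": 0,"gripper": 255},
    {"linear": [0,0.1,4],"yaw": 0,"gripper": 255},
    {"linear": [0,0.1,4],"yaw": 0,"gripper": 255},
  ],
)

```text
time: 14.1
position: [0.561, 0.2052, 0.2761]
orientation: [-0.013, 0.645, 0.763, -0.028]
ft_force: [0.2, -1.5, -2.3]
gripper_width: 0.0116
```

```bash
python3 - <<'E'
from h import *
foot2([-0.031,.133,.991,-.009],.211,.041,-.065,.0)
E
```

```text
foot stand [ 0.0451 -0.0629  0.0658] board down in stand [-0.034 -0.076 -0.997] tool z [-0.057 -0.027 -0.998]
t 14.10 q6 1.63 F [ 0.2 -1.5 -2.3] w 0.0116 pos [0.561  0.2052 0.2761]
yaw 0.3 then lin(cm) [-0.1  -0.01  6.59]
```

Request:
jog_arm(
  moves=[
    {"linear": [-0.1,0,3],"yaw": 0,"gripper": 255},
    {"linear": [0,0,1.5],"yaw": 0,"gripper": 255},
  ],
)

```text
time: 14.3
position: [0.5572, 0.2011, 0.2267]
orientation: [-0.013, 0.646, 0.763, -0.031]
ft_force: [-0.5, 0.6, -2.4]
gripper_width: 0.0114
```

```bash
python3 - <<'E'
from h import *
foot2([-0.031,.133,.991,-.009],.211,.040,-.065,.0)
E
```

```text
foot stand [ 0.0399 -0.0668  0.0164] board down in stand [-0.038 -0.078 -0.996] tool z [-0.06  -0.03  -0.998]
t 14.30 q6 1.62 F [-0.5  0.6 -2.4] w 0.0114 pos [0.5572 0.2011 0.2267]
yaw 0.3 then lin(cm) [0.21 0.12 1.63]
```

Request:
jog_arm(
  moves=[
    {"linear": [0.2,0.1,1.1],"yaw": 0,"gripper": 255},
    {"linear": [0,0,0.1],"yaw": 0,"gripper": 255},
  ],
)

```text
time: 14.5
position: [0.5572, 0.2012, 0.2136]
orientation: [-0.013, 0.646, 0.762, -0.032]
ft_force: [-0.9, 0.4, 7.6]
gripper_width: 0.0112
```

```bash
python3 - <<'E'
from h import *
foot2([-0.031,.133,.991,-.009],.211,.040,-.065,.0)
E
```

```text
foot stand [ 0.0397 -0.0671  0.0033] board down in stand [-0.038 -0.08  -0.996] tool z [-0.06  -0.031 -0.998]
t 14.50 q6 1.62 F [-0.9  0.4  7.6] w 0.0112 pos [0.5572 0.2012 0.2136]
yaw 0.2 then lin(cm) [0.22 0.05 0.33]
```

Corner contact at 10 N, as expected. Releasing and tilting the same way as for board A.

Request:
jog_arm(
  moves=[
    {"linear": [0,0,0],"yaw": 0,"gripper": 120},
    {"linear": [0,0,0],"yaw": 0,"gripper": 120},
    {"linear": [0,-0.5,0],"yaw": 0,"gripper": 120},
    {"linear": [0,-1,-0.2],"yaw": 0,"gripper": 120},
    {"linear": [0,-1,-0.2],"yaw": 0,"gripper": 120},
    {"linear": [0,-1,-0.1],"yaw": 0,"gripper": 120},
  ],
)

```text
time: 15.1
position: [0.523, 0.1943, 0.2233]
orientation: [-0.011, 0.647, 0.762, -0.03]
ft_force: [-0.3, -0.0, -1.0]
gripper_width: 0.0452
```

```bash
python3 - <<'E'
from h import *
foot(.06,-.022,-.065,.16)
im=bot.capture("scene")[:,:,::-1]
cv2.imwrite("pics/s9.png",cv2.resize(im[200:400,350:550],None,fx=3,fy=3))
E
```

```text
foot stand xyz [ 0.0109 -0.0561  0.1634] tool z [-0.056 -0.032 -0.998]
t 15.10 q6 1.63 F [-0.3 -0.  -1. ] w 0.0452 pos [0.523  0.1943 0.2233]
yaw 0.1 then lin(cm) [-0.88 -3.26  0.56]
```

View pics/s9.png

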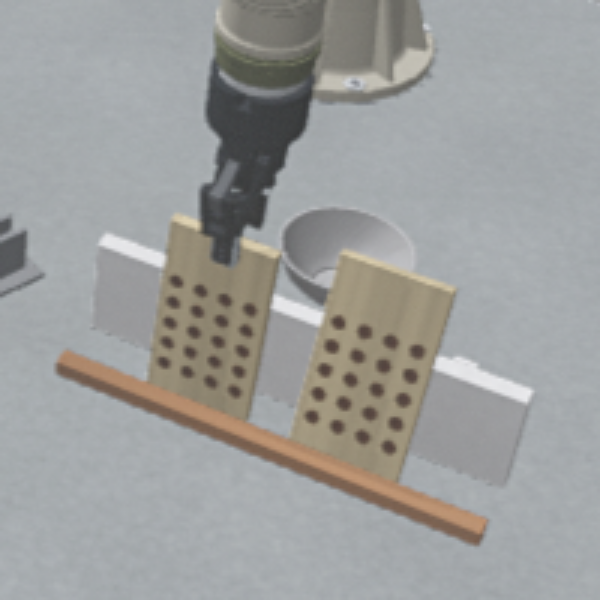

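Board B is flat on its foot and tilting. Finishing the push and lifting off.

Request:
jog_arm(
  moves=[
    {"linear": [0,-1,0.2],"yaw": 0,"gripper": 120},
    {"linear": [0,-1,0.3],"yaw": 0,"gripper": 120},
    {"linear": [0,-1.1,0],"yaw": 0,"gripper": 120},
    {"linear": [0,0,0],"yaw": 0,"gripper": 120},
    {"linear": [0,0,-2],"yaw": 0,"gripper": 120},
    {"linear": [0,0,-3],"yaw": 0,"gripper": 120},
    {"linear": [0,0,-4],"yaw": 0,"gripper": 0},
    {"linear": [0,0,0],"yaw": 0,"gripper": 0},
  ],
)

```text
time: 15.95
position: [0.4914, 0.1916, 0.3143]
orientation: [-0.011, 0.646, 0.762, -0.031]
ft_force: [0.3, -0.7, -0.1]
gripper_width: 0.0726
```

```bash
python3 - <<'E'
from h import *
o,R=st();print(np.round(R[:,2],3),np.round(o["position"],3))
s=bot.capture("scene")[:,:,::-1];t=bot.capture("top")[:,:,::-1]
cv2.imwrite("pics/fs.png",s);cv2.imwrite("pics/ft.png",t)
a=cv2.resize(s[200:400,350:550],(400,400));b=cv2.resize(t[230:330,350:450],(400,400),interpolation=cv2.INTER_CUBIC)
cv2.imwrite("pics/s10.png",np.hstack([a,b]))
E
```

```text
[-0.057 -0.032 -0.998] [0.491 0.192 0.314]
```

View pics/s10.png

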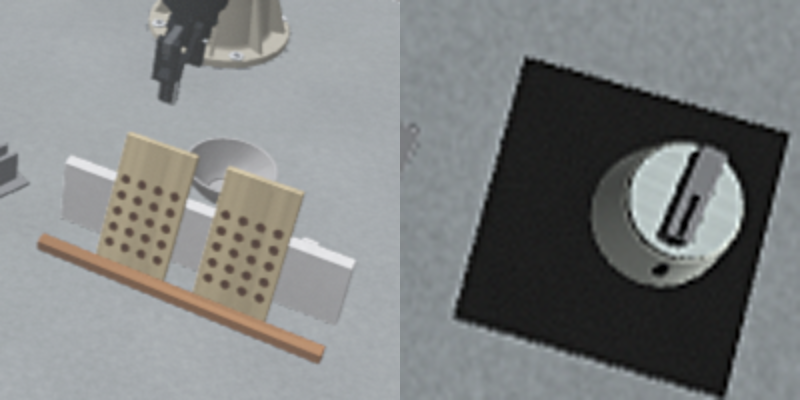

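Both boards lean on the wall, feet behind the batten, and are released. In the top-view half, the timer's grip bar runs from about panel (713, 152) to (679, 239). Its black line is at the lower end, and the zero mark is at (660, 270). Measuring.

```bash
python3 - <<'E'
from h import *
c=lambda u,v:((u-400)/4+350-.4,v/4+230-.4)
f=lambda a:np.round(a,4)
far,near=onz("top",c(713,152),.114),onz("top",c(679,239),.114)
d=near-far;print("bar mid",f((far+near)/2),"len",np.hypot(*d[:2]),"ang far-dir",np.arctan2(-d[1],-d[0]))
print("disc",f(onz("top",c(686,200),.084)))
print("zero mark",f(onz("top",c(660,270),.02)),f(onz("top",c(660,270),.06)))
hs=cv2.imread("pics/ft.png");g=cv2.cvtColor(hs,cv2.COLOR_BGR2HSV);H,S,V=cv2.split(g)
m=((V>170)).astype(np.uint8);k=blob(m,395,250,450,310)[0];(x,y),r=cv2.minEnclosingCircle(k);print("disc px",x,y,r,f(onz("top",(x,y),.084)))
# boards, top view: top-edge corners
wd=((H>10)&(H<30)&(S>60)).astype(np.uint8)
for k in blob(wd,80,200,260,300)[:4]:
    q=cv2.approxPolyDP(cv2.convexHull(k),2,True)[:,0]
    print(cv2.contourArea(k),q.tolist())
    for p in q:
        w=onz("top",p,.157)-SO; v=onz("top",p,.016)-SO
        print(p,"z.157:",f([w@SX,w@SY]),"z.016",f([v@SX,v@SY]))
o,R=st()
for a in(0,):
    t=(far+near)/2; plan(np.array([t[0],t[1],.099])-.1*0-R[:,2]*.2,np.arctan2(-d[1],-d[0])+np.pi/2)
E
```

```text
bar mid [ 0.5199 -0.3684  0.114 ] len 0.053588751834024256 ang far-dir -0.24638720195457536
disc [ 0.5213 -0.3688  0.084 ]
zero mark [ 0.4869 -0.3705  0.02  ] [ 0.4819 -0.3632  0.06  ]
disc px 421.5 281.5 15.890348434448242 [ 0.517  -0.3703  0.084 ]
1223.0 [[240, 224], [240, 230], [196, 248], [157, 248], [159, 224]]
[240 224] z.157: [ 0.0352 -0.1995] z.016 [ 0.0697 -0.1779]
[240 230] z.157: [ 0.0216 -0.2   ] z.016 [ 0.0543 -0.1784]
[196 248] z.157: [-0.019  -0.1052] z.016 [ 0.0083 -0.0713]
[157 248] z.157: [-0.0193 -0.0201] z.016 [0.008 0.025]
[159 224] z.157: [ 0.0347 -0.0208] z.016 [0.0691 0.0242]
245.5 [[134, 247], [98, 247], [97, 244], [120, 236], [132, 242]]
[134 247] z.157: [-0.0172  0.0303] z.016 [0.0104 0.0819]
[ 98 247] z.157: [-0.0174  0.1088] z.016 [0.0101 0.1707]
[ 97 244] z.157: [-0.0108  0.1116] z.016 [0.0177 0.1739]
[120 236] z.157: [0.0073 0.0629] z.016 [0.0381 0.1188]
[132 242] z.157: [-0.0061  0.0355] z.016 [0.023  0.0879]
83.5 [[96, 223], [112, 231], [97, 231]]
[ 96 223] z.157: [0.0365 0.1183] z.016 [0.0712 0.1815]
[112 231] z.157: [0.0185 0.0815] z.016 [0.0508 0.1398]
[ 97 231] z.157: [0.0184 0.1144] z.016 [0.0507 0.177 ]
24.0 [[160, 234], [161, 237], [156, 240], [156, 234]]
[160 234] z.157: [ 0.0121 -0.0245] z.016 [0.0435 0.02  ]
[161 237] z.157: [ 0.0053 -0.0272] z.016 [0.0359 0.017 ]
[156 240] z.157: [-0.0014 -0.0167] z.016 [0.0282 0.0289]
[156 234] z.157: [ 0.012  -0.0157] z.016 [0.0435 0.0299]
t 16.05 q6 1.63 F [-0.6  0.1 -0.3] w 0.0850 pos [0.4898 0.1912 0.31  ]
yaw -66.5 then lin(cm) [-17.53 -52.38   5.13]
```

Both board tops are at x ≈ −19 mm in the wall frame, at y ≈ −63 and +70 mm and parallel to the wall, so the lean is good. The timer knob axis is about (0.519, −0.369) and the initial knob angle is about 0.12 rad. It is the white timer with metal disc on the mat; the red one at top-view (486, 260) is excluded. Moving to it now.

Request:
jog_arm(
  moves=[
    {"linear": [0,0,-0.2],"yaw": -8.4,"gripper": 0},
    {"linear": [0,0,-0.2],"yaw": -8.4,"gripper": 0},
    {"linear": [0,0,-0.2],"yaw": -8.4,"gripper": 0},
    {"linear": [0,0,-0.2],"yaw": -8.4,"gripper": 0},
    {"linear": [0,0,-0.2],"yaw": -8.4,"gripper": 0},
    {"linear": [0,0,-0.2],"yaw": -8.4,"gripper": 0},
    {"linear": [0,0,-0.2],"yaw": -8.4,"gripper": 0},
    {"linear": [0,0,-0.2],"yaw": -8.2,"gripper": 0},
  ],
)

```text
time: 16.85
position: [0.4874, 0.1907, 0.3148]
orientation: [-0.038, 0.102, 0.994, -0.023]
ft_force: [-0.4, 0.7, 1.1]
gripper_width: 0.0854
```

Request:
jog_arm(
  moves=[
    {"linear": [-1.5,-4.6,-0.1],"yaw": 0,"gripper": 0},
    {"linear": [-1.5,-4.6,-0.1],"yaw": 0,"gripper": 0},
    {"linear": [-1.5,-4.6,-0.1],"yaw": 0,"gripper": 0},
    {"linear": [-1.5,-4.6,-0.1],"yaw": 0,"gripper": 0},
    {"linear": [-1.5,-4.6,-0.1],"yaw": 0,"gripper": 0},
    {"linear": [-1.5,-4.6,-0.1],"yaw": 0,"gripper": 0},
    {"linear": [-1.5,-4.6,-0.1],"yaw": 0,"gripper": 0},
    {"linear": [-1.5,-4.6,-0.1],"yaw": 0,"gripper": 0},
  ],
)

```text
time: 17.65
position: [0.5322, -0.1994, 0.3209]
orientation: [-0.046, 0.093, 0.994, -0.021]
ft_force: [1.0, 0.3, 1.1]
gripper_width: 0.0857
```

```bash
cat >> h.py <<'E'
def knob(x,y,z,ang=None):
    "grip point (54 ahead) to x,y,z"
    o,R=st();g=o["position"]+.054*R[:,2];print("grip",np.round(g,4),"tool z",np.round(R[:,2],3),"y ang",np.round(np.arctan2(R[1,1],R[0,1]),3))
    plan(np.array([x,y,z])-.054*R[:,2],ang)
E
python3 - <<'E'
from h import *
knob(.519,-.369,.25,1.325)
cv2.imwrite("pics/ft2.png",bot.capture("top")[:,:,::-1])
E
```

```text
grip [ 0.527  -0.2012  0.2672] tool z [-0.096 -0.034 -0.995] y ang 1.387
t 17.65 q6 -0.28 F [1.  0.3 1.1] w 0.0857 pos [ 0.5322 -0.1994  0.3209]
yaw 3.6 then lin(cm) [ -3.51 -16.36   2.25]
```

Request:
jog_arm(
  moves=[
    {"linear": [-0.9,-4.0,0.2],"yaw": 3.6,"gripper": 0},
    {"linear": [-0.9,-4.0,0.2],"yaw": 0,"gripper": 0},
    {"linear": [-0.9,-4.0,0.2],"yaw": 0,"gripper": 0},
    {"linear": [-0.9,-4.0,0.2],"yaw": 0,"gripper": 0},
    {"linear": [0,0,0],"yaw": 0,"gripper": 0},
  ],
)

```text
time: 18.2
position: [0.5269, -0.3784, 0.3089]
orientation: [-0.05, 0.13, 0.99, -0.022]
ft_force: [0.2, 0.6, 0.0]
gripper_width: 0.0853
```

```bash
python3 - <<'E'
from h import *
knob(.519,-.369,.15,1.325)
h=cv2.imread("pics/ft2.png");V=cv2.cvtColor(h,cv2.COLOR_BGR2HSV)[:,:,2]
k=blob((V>170).astype(np.uint8),395,250,450,310)[0];print("disc px before",cv2.minEnclosingCircle(k))
E
```

```text
grip [ 0.5213 -0.3801  0.2552] tool z [-0.104 -0.031 -0.994] y ang 1.312
t 18.20 q6 -0.45 F [0.2 0.6 0. ] w 0.0853 pos [ 0.5269 -0.3784  0.3089]
yaw -0.7 then lin(cm) [-0.47  1.61 10.45]
disc px before ((421.096923828125, 280.64154052734375), 14.66946029663086)
```

Request:
jog_arm(
  moves=[
    {"linear": [-0.2,0.8,3.5],"yaw": 0,"gripper": 0},
    {"linear": [-0.2,0.6,3.5],"yaw": 0,"gripper": 0},
    {"linear": [-0.1,0.2,3.5],"yaw": 0,"gripper": 0},
    {"linear": [0,0,0],"yaw": 0,"gripper": 0},
  ],
)

```text
time: 18.6
position: [0.5231, -0.366, 0.195]
orientation: [-0.052, 0.132, 0.99, -0.02]
ft_force: [-0.6, 0.5, -0.7]
gripper_width: 0.0856
```

```bash
python3 - <<'E'
from h import *
knob(.519,-.369,.105,1.325)
im=bot.capture("scene")[:,:,::-1]
cv2.imwrite("pics/s11.png",cv2.resize(im[170:290,190:330],None,fx=4,fy=4,interpolation=cv2.INTER_CUBIC))
E
```

```text
grip [ 0.5173 -0.3674  0.1414] tool z [-0.108 -0.026 -0.994] y ang 1.309
t 18.60 q6 -0.44 F [-0.6  0.5 -0.7] w 0.0856 pos [ 0.5231 -0.366   0.195 ]
yaw -0.9 then lin(cm) [-0.56  0.08  3.6 ]
```

View pics/s11.png

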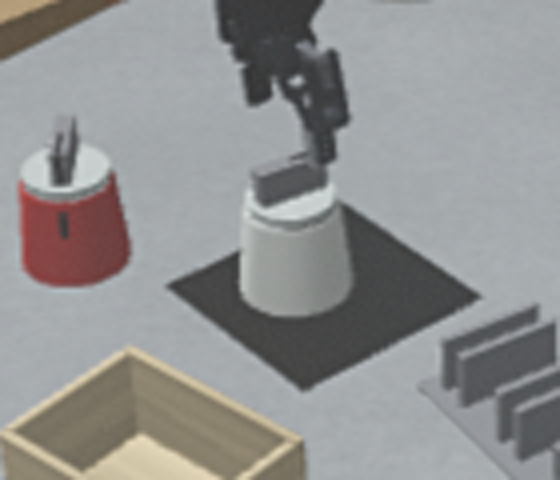

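The open jaws hang over the white timer's bar at crop (290, 180). The red look-alike at (65, 200) is well clear. Lowering and closing gently.

Request:
jog_arm(
  moves=[
    {"linear": [-0.3,0.1,2],"yaw": -0.9,"gripper": 0},
    {"linear": [-0.2,0,1.4],"yaw": 0,"gripper": 0},
    {"linear": [0,0,0],"yaw": 0,"gripper": 255},
    {"linear": [0,0,0],"yaw": 0,"gripper": 255},
    {"linear": [0,0,0],"yaw": 0,"gripper": 255},
    {"linear": [0,0,0],"yaw": 0,"gripper": 255},
    {"linear": [0,0,0],"yaw": 0,"gripper": 255},
  ],
  force=35,
)

```text
time: 19.35
position: [0.5301, -0.3692, 0.1728]
orientation: [-0.045, 0.124, 0.991, -0.024]
ft_force: [-0.3, -0.7, -3.0]
gripper_width: 0.0153
```

```bash
python3 - <<'E'
from h import *
knob(.519,-.369,.105,1.325);print(bot.get_obs()["moment"])
E
```

```text
grip [ 0.525  -0.3712  0.1191] tool z [-0.095 -0.036 -0.995] y ang 1.325
t 19.35 q6 -0.45 F [-0.3 -0.7 -3. ] w 0.0153 pos [ 0.5301 -0.3692  0.1728]
yaw 0.0 then lin(cm) [0.52 0.14 1.45]
[-0.04514884 -0.30334666  0.03581652]
```

Request:
jog_arm(
  moves=[
    {"linear": [0,0,0.3],"yaw": 0,"gripper": 255},
    {"linear": [0,0,0.2],"yaw": 0,"gripper": 255},
  ],
)

```text
time: 19.55
position: [0.53, -0.3711, 0.1721]
orientation: [-0.043, 0.124, 0.991, -0.027]
ft_force: [-3.2, 3.5, 9.2]
gripper_width: 0.015
```

```bash
python3 - <<'E'
from h import *
knob(.519,-.369,.105,1.325);print(bot.get_obs()["moment"])
E
```

```text
grip [ 0.525  -0.3733  0.1183] tool z [-0.092 -0.042 -0.995] y ang 1.325
t 19.55 q6 -0.45 F [-3.2  3.5  9.2] w 0.0150 pos [ 0.53   -0.3711  0.1721]
yaw -0.0 then lin(cm) [0.59 0.36 1.36]
[ 1.08785642  0.76953286 -0.03689075]
```

Request:
jog_arm(
  moves=[
    {"linear": [0,0,0],"yaw": 0,"gripper": 150},
    {"linear": [0,0,0],"yaw": 0,"gripper": 150},
    {"linear": [0.4,0.2,0.8],"yaw": 0,"gripper": 150},
    {"linear": [0,0,0.4],"yaw": 0,"gripper": 150},
  ],
)

```text
time: 19.95
position: [0.5256, -0.3691, 0.1609]
orientation: [-0.042, 0.124, 0.991, -0.027]
ft_force: [-0.0, 0.0, -0.2]
gripper_width: 0.0352
```

```bash
python3 - <<'E'
from h import *
knob(.519,-.369,.105,1.325)
E
```

```text
grip [ 0.5207 -0.3715  0.1072] tool z [-0.09  -0.044 -0.995] y ang 1.324
t 19.95 q6 -0.45 F [-0.   0.  -0.2] w 0.0352 pos [ 0.5256 -0.3691  0.1609]
yaw -0.1 then lin(cm) [0.21 0.22 0.22]
```

Request:
jog_arm(
  moves=[
    {"linear": [0.1,0.2,0.1],"yaw": 0,"gripper": 255},
    {"linear": [0,0,0.1],"yaw": 0,"gripper": 255},
    {"linear": [0,0,0.1],"yaw": 0,"gripper": 255},
    {"linear": [0,0,0.2],"yaw": 0,"gripper": 255},
    {"linear": [0,0,0.2],"yaw": 0,"gripper": 255},
  ],
)

```text
time: 20.45
position: [0.5245, -0.3668, 0.1585]
orientation: [-0.041, 0.124, 0.991, -0.028]
ft_force: [-2.2, 2.1, 13.2]
gripper_width: 0.0153
```

```bash
python3 - <<'E'
from h import *
knob(.519,-.369,.105,1.325)
E
```

```text
grip [ 0.5198 -0.3692  0.1047] tool z [-0.087 -0.045 -0.995] y ang 1.325
t 20.45 q6 -0.45 F [-2.2  2.1 13.2] w 0.0153 pos [ 0.5245 -0.3668  0.1585]
yaw -0.0 then lin(cm) [ 0.08  0.   -0.02]
```

Good grip at mid-height, pressing at 13 N. Turning a first segment.

Request:
jog_arm(
  moves=[
    {"linear": [0,0,0.18],"yaw": 8,"gripper": 255},
    {"linear": [0,0,0.18],"yaw": 8,"gripper": 255},
    {"linear": [0,0,0.18],"yaw": 8,"gripper": 255},
    {"linear": [0,0,0.18],"yaw": 8,"gripper": 255},
  ],
)

```text
time: 20.85
position: [0.5251, -0.3636, 0.1595]
orientation: [-0.028, 0.4, 0.915, -0.035]
ft_force: [-0.6, 2.3, 12.7]
gripper_width: 0.0153
```

```bash
python3 - <<'E'
from h import *
knob(.519,-.369,.105);print(bot.get_obs()["moment"])
E
```

```text
grip [ 0.5208 -0.3659  0.1057] tool z [-0.08  -0.041 -0.996] y ang 0.748
t 20.85 q6 0.12 F [-0.6  2.3 12.7] w 0.0153 pos [ 0.5251 -0.3636  0.1595]
yaw 0.0 then lin(cm) [-0.11 -0.34  0.1 ]
[1.2781789  0.15210503 0.01963771]
```

Request:
jog_arm(
  moves=[
    {"linear": [0,0,0],"yaw": 0,"gripper": 180},
    {"linear": [0,0,-0.1],"yaw": 0,"gripper": 180},
    {"linear": [0,-0.2,0],"yaw": 0,"gripper": 255},
    {"linear": [0,0,0.1],"yaw": 0,"gripper": 255},
    {"linear": [0,0,0.1],"yaw": 0,"gripper": 255},
    {"linear": [0,0,0.2],"yaw": 0,"gripper": 255},
  ],
)

```text
time: 21.45
position: [0.5245, -0.3651, 0.1611]
orientation: [-0.026, 0.398, 0.916, -0.034]
ft_force: [-4.8, 1.7, 16.2]
gripper_width: 0.0157
```

```bash
python3 - <<'E'
from h import *
knob(.519,-.369,.105)
im=bot.capture("scene")[:,:,::-1]
cv2.imwrite("pics/s12.png",im)
for n in("fs","s12"):
    a=cv2.imread(f"pics/{n}.png");V=cv2.cvtColor(a,cv2.COLOR_BGR2HSV)[:,:,2]
    k=blob((V>150).astype(np.uint8),240,200,290,255)[0];print(n,cv2.boundingRect(k))
E
```

```text
grip [ 0.5205 -0.3674  0.1073] tool z [-0.075 -0.043 -0.996] y ang 0.753
t 21.45 q6 0.12 F [-4.8  1.7 16.2] w 0.0157 pos [ 0.5245 -0.3651  0.1611]
yaw 0.0 then lin(cm) [-0.02 -0.2   0.25]
fs (240, 200, 50, 49)
s12 (240, 200, 50, 47)
```

Continuing with slightly less press.

Request:
jog_arm(
  moves=[
    {"linear": [0,0,0.13],"yaw": 8,"gripper": 255},
    {"linear": [0,0,0.15],"yaw": 8,"gripper": 255},
    {"linear": [0,0,0.15],"yaw": 8,"gripper": 255},
    {"linear": [0,0,0.15],"yaw": 8,"gripper": 255},
    {"linear": [0,0,0.15],"yaw": 8,"gripper": 255},
  ],
)

```text
time: 22.0
position: [0.5265, -0.3637, 0.1613]
orientation: [-0.009, 0.694, 0.719, -0.036]
ft_force: [-1.9, 1.6, 8.2]
gripper_width: 0.0154
```

```bash
python3 - <<'E'
from h import *
knob(.519,-.369,.105);print(bot.get_obs()["moment"])
E
```

```text
grip [ 0.5231 -0.3659  0.1074] tool z [-0.063 -0.04  -0.997] y ang 0.034
t 22.00 q6 0.83 F [-1.9  1.6  8.2] w 0.0154 pos [ 0.5265 -0.3637  0.1613]
yaw 0.0 then lin(cm) [-0.29 -0.4   0.28]
[ 0.71608648 -0.18863379  0.05212671]
```

Request:
jog_arm(
  moves=[
    {"linear": [0,0,0],"yaw": 0,"gripper": 180},
    {"linear": [0,0,-0.1],"yaw": 0,"gripper": 180},
    {"linear": [0,-0.1,0.1],"yaw": 0,"gripper": 255},
    {"linear": [0,0,0.1],"yaw": 0,"gripper": 255},
    {"linear": [0,0,0.1],"yaw": 0,"gripper": 255},
    {"linear": [0,0,0.15],"yaw": 0,"gripper": 255},
  ],
)

```text
time: 22.6
position: [0.5256, -0.3645, 0.1616]
orientation: [-0.007, 0.691, 0.722, -0.036]
ft_force: [-3.3, 3.2, 12.6]
gripper_width: 0.0154
```

```bash
python3 - <<'E'
from h import *
knob(.519,-.369,.105);print(bot.get_obs()["moment"])
E
```

```text
grip [ 0.5224 -0.3668  0.1077] tool z [-0.06  -0.042 -0.997] y ang 0.043
t 22.60 q6 0.82 F [-3.3  3.2 12.6] w 0.0154 pos [ 0.5256 -0.3645  0.1616]
yaw 0.0 then lin(cm) [-0.2  -0.33  0.3 ]
[ 0.63169605  0.62777795 -0.0462494 ]
```

Request:
jog_arm(
  moves=[
    {"linear": [0,0,0.17],"yaw": 8.2,"gripper": 255},
    {"linear": [0,0,0.17],"yaw": 8.2,"gripper": 255},
    {"linear": [0,0,0.17],"yaw": 8.2,"gripper": 255},
    {"linear": [0,0,0.17],"yaw": 8.2,"gripper": 255},
    {"linear": [0,0,0.17],"yaw": 8.2,"gripper": 255},
  ],
)

```text
time: 23.1
position: [0.5261, -0.3646, 0.1605]
orientation: [0.008, 0.904, 0.427, -0.033]
ft_force: [-2.0, 1.6, 9.3]
gripper_width: 0.0154
```

Request:
jog_arm(
  moves=[
    {"linear": [0,0,0],"yaw": 0,"gripper": 180},
    {"linear": [0,0,-0.1],"yaw": 0,"gripper": 180},
    {"linear": [0,-0.1,0.1],"yaw": 0,"gripper": 255},
    {"linear": [0,0,0.1],"yaw": 0,"gripper": 255},
    {"linear": [0,0,0.1],"yaw": 0,"gripper": 255},
    {"linear": [0,0,0.15],"yaw": 0,"gripper": 255},
  ],
)

```text
time: 23.7
position: [0.5253, -0.3645, 0.1607]
orientation: [0.01, 0.901, 0.432, -0.033]
ft_force: [-3.7, 3.2, 12.7]
gripper_width: 0.015
```

```bash
python3 - <<'E'
from h import *
knob(.519,-.369,.105);print(bot.get_obs()["moment"])
im=bot.capture("top")[:,:,::-1]
cv2.imwrite("pics/t13.png",im)
E
```

```text
grip [ 0.5226 -0.367   0.1068] tool z [-0.051 -0.045 -0.998] y ang -0.678
t 23.70 q6 1.54 F [-3.7  3.2 12.7] w 0.0150 pos [ 0.5253 -0.3645  0.1607]
yaw 0.0 then lin(cm) [-0.37 -0.15  0.21]
[ 0.61261319  0.66831465 -0.18332374]
```

Request:
jog_arm(
  moves=[
    {"linear": [0,0,0.17],"yaw": 8.2,"gripper": 255},
    {"linear": [0,0,0.17],"yaw": 8.2,"gripper": 255},
    {"linear": [0,0,0.17],"yaw": 8.2,"gripper": 255},
    {"linear": [0,0,0.17],"yaw": 8.2,"gripper": 255},
    {"linear": [0,0,0.17],"yaw": 8.2,"gripper": 255},
    {"linear": [0,0,0.17],"yaw": 8.2,"gripper": 255},
    {"linear": [0,0,0.17],"yaw": 8.2,"gripper": 255},
  ],
)

```text
time: 24.45
position: [0.5263, -0.366, 0.1616]
orientation: [0.028, 0.997, -0.065, -0.019]
ft_force: [-2.1, 1.7, 14.1]
gripper_width: 0.0154
```

```bash
python3 - <<'E'
from h import *
knob(.519,-.369,.105,-1.69);print(bot.get_obs()["moment"])
E
```

```text
grip [ 0.524  -0.3689  0.1078] tool z [-0.042 -0.053 -0.998] y ang -1.7
t 24.45 q6 2.56 F [-2.1  1.7 14.1] w 0.0154 pos [ 0.5263 -0.366   0.1616]
yaw -0.6 then lin(cm) [-0.49  0.05  0.3 ]
[1.11469954 0.95607698 0.01113808]
```

Target angle reached. Releasing, rising clear, and backing off so the top camera sees the timer.

Request:
jog_arm(
  moves=[
    {"linear": [0,0,0],"yaw": 0,"gripper": 150},
    {"linear": [0,0,0],"yaw": 0,"gripper": 100},
    {"linear": [0,0,-1],"yaw": 0,"gripper": 100},
    {"linear": [0,0,-4],"yaw": 0,"gripper": 100},
    {"linear": [0,0,-4.5],"yaw": 0,"gripper": 100},
    {"linear": [0,-4.5,-1],"yaw": 0,"gripper": 100},
    {"linear": [0,-4.5,0],"yaw": 0,"gripper": 100},
  ],
)

```text
time: 25.15
position: [0.5408, -0.274, 0.2633]
orientation: [0.027, 0.997, -0.063, -0.021]
ft_force: [0.9, 0.2, -1.2]
gripper_width: 0.0517
```

```bash
python3 - <<'E'
from h import *
print(np.round(st()[0]["position"],3))
E
```

```text
[ 0.541 -0.274  0.263]
```

Request:
jog_arm(
  moves=[
    {"linear": [0,-4.5,-1],"yaw": 0,"gripper": 100},
    {"linear": [0,-4.5,-1],"yaw": 0,"gripper": 100},
    {"linear": [0,-4.5,-1],"yaw": 0,"gripper": 100},
    {"linear": [0,-4.5,-1],"yaw": 0,"gripper": 100},
    {"linear": [0,0,0],"yaw": 0,"gripper": 100},
  ],
)

```text
time: 25.65
position: [0.5653, -0.083, 0.2966]
orientation: [0.026, 0.998, -0.057, -0.02]
ft_force: [1.2, -0.1, -0.3]
gripper_width: 0.0522
```

```bash
python3 - <<'E'
from h import *
t=bot.capture("top")[:,:,::-1];s=bot.capture("scene")[:,:,::-1]
cv2.imwrite("pics/ft3.png",t);cv2.imwrite("pics/fs3.png",s)
b=cv2.resize(t[250:310,390:450],(500,500),interpolation=cv2.INTER_CUBIC)
a=cv2.resize(s[200:400,230:430],(300,300));c=cv2.resize(s[250:390,350:550],(300,200))
cv2.imwrite("pics/s13.png",np.hstack([b,np.vstack([a,c])]))
E
```

```text
(no output)
```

View pics/s13.png

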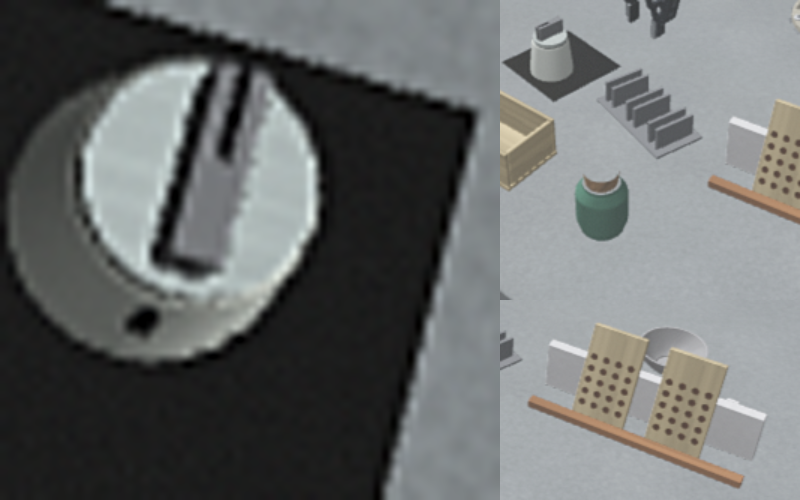

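The knob's black line now points to the far end, at panel (235, 110). The zero mark is at (143, 320), as before. Both boards still lean, and the bystanders are in place. Checking numbers.

```bash
python3 - <<'E'
from h import *
c=lambda u,v:(u*.12+390-.4,v*.12+250-.4)
f,n=onz("top",c(243,68),.114),onz("top",c(201,263),.114);d=f-n
a=np.arctan2(d[1],d[0]);print("mid",(f+n)/2,"len",np.hypot(*d[:2]),"ang",a)
ax=(f+n)/2
def mk(p,ax):
    # mark on the side: cone radius ~ .042-.009*z/.072 ; intersect ray
    z=np.linspace(.01,.075,66);X=np.array([onz("top",p,q) for q in z]);r=np.hypot(*(X[:,:2]-ax[:2]).T);i=np.argmin(abs(r-(.042-.125*(z-.003))))
    v=ax[:2]-X[i,:2];return np.arctan2(v[1],v[0]),X[i,2]
print("body x now",mk(c(143,320),ax)," before",mk(((660-400)/4+349.6,270/4+229.6),np.array([.5199,-.3684])))
for nm in("ft","ft3"):
    h=cv2.cvtColor(cv2.imread(f"pics/{nm}.png"),cv2.COLOR_BGR2HSV)
    print(nm,[cv2.boundingRect(k) for k in blob(((h[...,1]<40)&(h[...,2]>165)).astype(np.uint8),395,250,450,310)[:1]],
      "mark",[cv2.moments(k)['m10']/max(cv2.moments(k)['m00'],1e-6) for k in []])
E
```

```text
mid [ 0.53755619 -0.34960808  0.114     ] len 0.054999309125198785 ang -0.08707648783797832
body x now (np.float64(-0.14684453336282394), np.float64(0.04899999999999993))  before (np.float64(-0.07707368033358294), np.float64(0.04699999999999993))
ft [(408, 266, 28, 33)] mark []
ft3 [(400, 258, 28, 32)] mark []
```

Knob about 3.08–3.15 rad, body facing changed by less than 0.1 rad. The timer has been nudged about 26 mm since I let go, but it is only about 25 mm from the mat centre. All criteria look met, so I'm handing in.

```bash
python3 -c "
from workcell import bot
print(bot.sign_off(), bot.get_obs()['time'])"
```

```text
the job is handed in; nothing more can be done
the job is handed in; nothing more can be done
```

The job is handed in at about 26 s of the 210 s allowed. Two boards were in the rack; both now lean on the wall, and the timer is set to 30 minutes. Sign-off gives no verdict, so what follows is from my own checks.

- **Boards:** their top edges are about 19 mm behind the wall face, at y ≈ −63 and +70 mm. Both are parallel to the wall, feet behind the batten and released. The last picture showed them still leaning. The foot position and lean angle were judged from the pictures and top edges, not measured directly.
- **Knob:** its black line now points away from the zero mark. The last picture gives about 3.08–3.11 rad, and the turn I commanded gives about 3.15–3.2, all inside 2.94–3.34.
- **Timer:** it is upright and faces within about 0.1 rad of its start. It was about 26 mm from where I first measured it. I put that down to the announced knock and did not confirm it. It is still only about 25 mm from the mat centre.
- **Bystanders:** the jar, bowl and crate looked unmoved in the last pictures, and I left the red look-alike alone.

Two things went less cleanly:

- **Tool tilt:** the tool picked up as much as 0.1 rad of tilt during the jog moves. I worked around it by re-gripping the knob three times during the turn.
- **Joint 3:** trying to undo the tilt took joint 3 to 1.265 rad, just past its stated 1.26 limit. No fault was reported, but it may count against the run.

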